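Lay the serving board with coaster, candle, salt, spice and pepper

TASK

Lay the striped wooden serving board: put the square coaster flat in the middle of the board, square with it, with the tall pepper mill standing centred on top of it, and the candle directly in front of the coaster (the robot's side), midway between the coaster and the board's front edge. Stand the salt shaker on the board halfway between the middle of the board and the middle of the bowl, and the loose spice jar halfway between the middle of the board and the middle of the tall tin, both in line with them. Knock nothing over and leave the bowl, the tall tin and the kitchen timer where they are.

Things in the scene. Friction and masses are not known exactly. Their poses are not given: they have to be found in the camera images.
- board: striped wooden board, 210 x 330 x 22 mm, fixed, lying flat, long side across the robot's view. Origin: centre of its underside (top 22 mm above). x: along the short side, away from the robot (within 0.15 rad); y: along the long side, to the left. Bowl and tall tin stand on the worktop off its two short ends (which at which varies), on its long centre line, centres 235 mm from the board's.
- bowl: small round bowl, 120 mm across, 61 mm high, open, standing loose just beyond one short end of the board; not to be moved. Origin: centre of its underside, z up.
- tin: the tall tin of food, 75 mm across, 110 mm high, standing loose just beyond the other short end of the board; not to be moved (a shorter tin stands far back by the wall). Origin: centre of its underside, z up.
- coaster: thick square coaster of pale wood with a round cork inlay, 60 x 60 x 20 mm, loose on the worktop at the start. Origin: centre of its underside; x and y parallel to its sides, z up (its top 20 mm above). Can be gripped across two parallel sides.
- candle: tea-light candle in a low round metal cup, 38 mm across, 15 mm high, loose. Origin: centre of its underside, z up.
- salt: salt shaker: clear body with a domed grey cap, round, 44 mm across and 90 mm high (the body up to 70 mm, the cap 34 mm across above), loose. Origin: centre of its underside, z up.
- jar: spice jar: slim round glass jar with dark lid, 41 mm across, 105 mm high, loose, standing on the open worktop in front of the board or to its left (the jars at the back by the kettle are others, leave them). Origin: centre of its underside, z up.
- mill: tall dark wooden pepper mill, 160 mm high, round, 58 mm across at its foot; its head, from 116 to 149 mm above the foot, is 50 mm across, with a small 12 mm button above it. Loose. Origin: centre of its underside, z up. Once it stands in the middle it hampers a gripper setting the low candle in front of it.
- timer: wind-up kitchen timer, 65 mm across, 52 mm high, standing loose to the left of the board; not to be moved. Origin: centre of its underside, z up.
Mind the look-alikes: they are no part of the job. Leave any purple look-alike of the mill alone.

How it is judged:
By the outcome, as a careful person would: the job done as asked, in the order asked, and still so for the second after the job is handed in, with the robot touching nothing.
It also fails if it takes over 134 s, if anything falls off the work surface, if the arm or the gripper's body presses on something with over 40 N, if the wrist force passes 120 N, or if a joint passes its speed limit or range.

ROBOT

A 7-joint arm with a two-finger parallel gripper is mounted at the origin on a cart in front of the work surface, level with it; the furniture and walls round the work are solid. World frame = base frame: x ahead of the robot, y to its left, z up, the work surface at z = 0. Lengths are in m, angles in rad, forces in N, time in s.
With the tool pointing down it reaches from about 0.425 to 0.875 m from the base axis. Payload 4.7 kg.
Tool frame: the origin (TCP) lies on the front face of the gripper's body, between the roots of the fingers; the fingertips stand 70 mm ahead of it and the grasp point (between the pads) lies 51 mm ahead of it; z points along the fingers, y is the line along which they close (so a half turn about z gives the same grasp; the last joint's range is limited). The gripper opens to 87 mm and grips with 3 to 60 N. Pads are 19 mm wide; open, the fingers measure 117 mm over their backs; the gripper's body (75 mm by 190 mm) begins 51 mm behind the grasp point.
Start: joints at [1.338, 0.321, -0.07, 1.45, 0.023, 1.371, -0.057], TCP at [0.159, -0.63, 0.292] pointing down, gripper open.
Joint ranges: [-2.86, 2.86], [-0.3, 2.09], [-1.38, 1.24], [0.06, 2.45], [-1.56, 4.7], [0.09, 2.05], [-2.69, 2.69]. Speed limits (rad/s): [2.57, 2.57, 3.14, 3.14, 3.14, 3.14, 3.14].

INTERFACE

Orientations are given as a unit quaternion [x, y, z, w].
In Python, from plant import readout, vision, robot gives the robot as it stands. The module is installed in compiled form; this text tells all that it offers.
- The arm moves only by the shell command python3 -m jog 'ROWS' [FORCE]. ROWS is JSON, a list of rows, each a list of 3 entries, a list of its own where there are three numbers: the shift along the world's x, y, z in cm, then the turn, a rotation vector about the world's x, y, z in rad, then the finger opening in cm, from 0 to 8.7. In form: [[[dx, dy, dz], [ax, ay, az], claw], ...]. A call has 1 to 12 rows; each row is the pose to reach, as a shift and turn from the pose commanded when the call began; what a row does not reach only later rows make up. A row lasts 1/12 s, in which the tool goes at most 41.7 mm and 7.16 degrees, less where a joint would pass 70% of its speed; a pose out of reach is approached as far as the arm can. A call with a gripper value outside its range is refused whole. The fingers move at their own pace and stop on an object; FORCE is the grip in N (left out, the last holds). Time passes only in rows, so rows that repeat a pose let the fingers close. It gives the time, the measured TCP pose, the force, the opening and the grip force at its end, in the units of the state.
- readout.get_state(): the state, without advancing time (a new reading comes with each control period).
- vision.grab_frame(name): name is "side" or "top" or "wrist"; returns a dict with "img" (400x640x3 uint8, blue, green, red), "vertical_fov" (degrees; the focal length in pixels is half the picture's height over the tangent of half this angle, whatever the lens; pixels are square), "cx", "cy" (the principal point, pixels), "view" (4x4, takes a point from world to camera coordinates); the wrist camera has in their place "hand_eye" (4x4, takes a point from camera to tool coordinates, whose origin is the TCP and whose axes are the flange's). Camera axes: x right, y up, looking along -z (the intrinsics and any distortion apply to the point x, -y, -z); pixel columns grow to the right and rows downward; lengths in m; the calibration is good to about 2 mm. A picture is of the moment at which its call begins: read the wrist's pose just before it. There is no depth.
- robot.job_done(): hands the job in; it is judged then, once.
The state is a dict: "time_s": time; "joint_positions": joint angles; "joint_velocities": joint speeds; "joint_efforts": joint torques, N m; "ee_pos": TCP position; "tcp_rot": TCP orientation; "force": force on the tool from outside, world axes, zero at the start; "torque": the same for the moment, N m; "grip_width": finger opening in m; "finger_force": force on a finger pad.
Only numpy, scipy, OpenCV 4.12 (cv2) and the standard library are available. Lean on these libraries where they do the work, as an engineer would, in place of code of your own. Each camera call takes 0.05 s, during which the arm holds its last target. There are 200 camera calls.

## Working session

There is one attempt and no reset: what is moved stays moved. The work goes in short steps, Python scripts to look and compute and a shell command to move; the robot and the scene stay as the last step left them, time stands still between calls to the robot, and variables do not carry over. Pictures are saved under pics/ and viewed, at most 14 in all, crops included, and the job is handed in when it is done.

```bash
mkdir -p pics
cat > h.py <<'E'
import numpy as np, cv2, json
from plant import readout, vision, robot
def grab(n):
    s=readout.get_state(); f=vision.grab_frame(n); f['state']=s; return f
E
python3 - <<'E'
from h import *
import pickle
for n in ("side","top","wrist"):
    f=grab(n); cv2.imwrite(f"pics/{n}0.png",f['img']); pickle.dump(f,open(f"{n}0.pkl","wb"))
    print(n,{k:(np.round(v,4).tolist() if not isinstance(v,dict) else '') for k,v in f.items() if k!='img'})
s=readout.get_state();print(s)
E
```

```text
side {'vertical_fov': 51.6914, 'cx': 322.8095, 'cy': 195.6658, 'view': [[-0.6406, -0.7678, -0.0076, 0.3744], [0.568, -0.4806, 0.6681, -0.2619], [-0.5167, 0.4237, 0.744, -0.8535], [0.0, 0.0, 0.0, 1.0]], 'state': ''}
top {'vertical_fov': 45.7977, 'cx': 317.567, 'cy': 193.9217, 'view': [[0.2407, -0.9706, 0.0025, -0.0415], [0.8832, 0.2201, 0.4141, -0.4923], [-0.4025, -0.0974, 0.9102, -1.2981], [0.0, 0.0, 0.0, 1.0]], 'state': ''}
wrist {'vertical_fov': 70.9871, 'cx': 318.9758, 'cy': 198.2544, 'hand_eye': [[0.0, 0.9521, 0.3056, 0.0843], [1.0, -0.0004, 0.0011, -0.001], [0.0012, 0.3056, -0.9521, -0.0927], [0.0, 0.0, 0.0, 1.0]], 'state': ''}
{'time_s': 0.15, 'joint_positions': array([ 1.33810907,  0.32165729, -0.07008303,  1.45141974,  0.02261781,
        1.37078531, -0.05686484]), 'joint_velocities': array([ 0.00014322, -0.00295709,  0.00061673, -0.00330798, -0.00229313,
       -0.00034683, -0.00304756]), 'joint_efforts': array([-2.24976857e-04, -4.91797185e+01, -4.04717401e-01, -3.12873816e+01,
       -6.38979790e-02,  4.05588944e-02,  1.27927597e-04]), 'ee_pos': array([ 0.15866443, -0.63000553,  0.29139717]), 'tcp_rot': array([ 9.92392572e-01,  1.23111467e-01, -1.43046051e-04, -7.27731970e-04]), 'force': array([0.06903239, 0.27938677, 0.12735413]), 'torque': array([ 0.02717634, -0.00706443, -0.01791528]), 'finger_force': 0.0, 'grip_width': 0.08709060974409175}
```

View pics/top0.png

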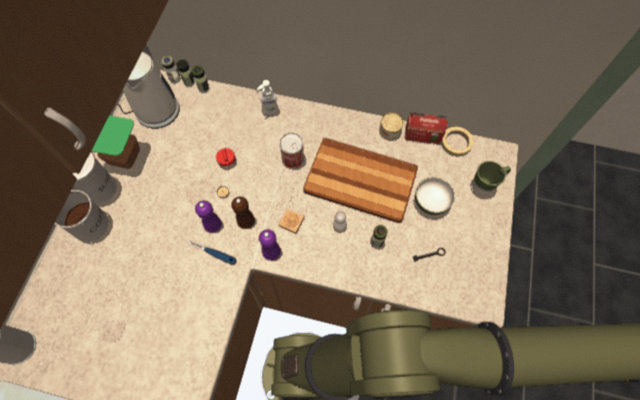

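View pics/side0.png

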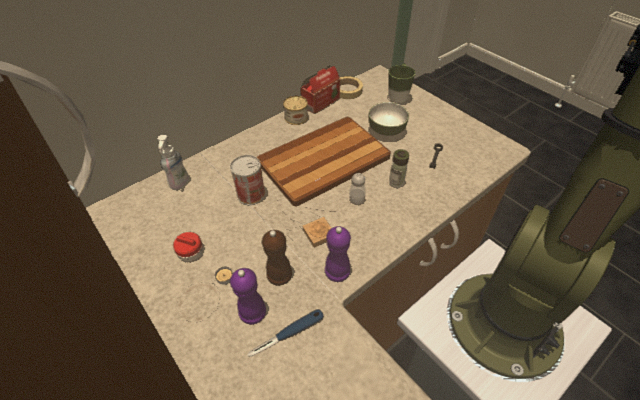

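Top view: board ≈(361,179), bowl (434,197), tall tin (292,150), coaster (291,221), candle (223,191), dark mill (241,211), salt (340,221), jar (379,236), timer (226,157). Look-alikes are the purple mills (205,213) and (268,243), the back jars (170–200,70), and the short tin (391,124). Next I'll take enlarged crops.

Run:
```python
import cv2
a=cv2.imread('pics/top0.png')[130:265,195:461]; cv2.imwrite('pics/topc.png',cv2.resize(a,None,fx=3,fy=3,interpolation=cv2.INTER_CUBIC))
a=cv2.imread('pics/side0.png')[95:295,170:420]; cv2.imwrite('pics/sidec.png',cv2.resize(a,None,fx=3,fy=3,interpolation=cv2.INTER_CUBIC))
```

```text
(no output)
```

View pics/topc.png

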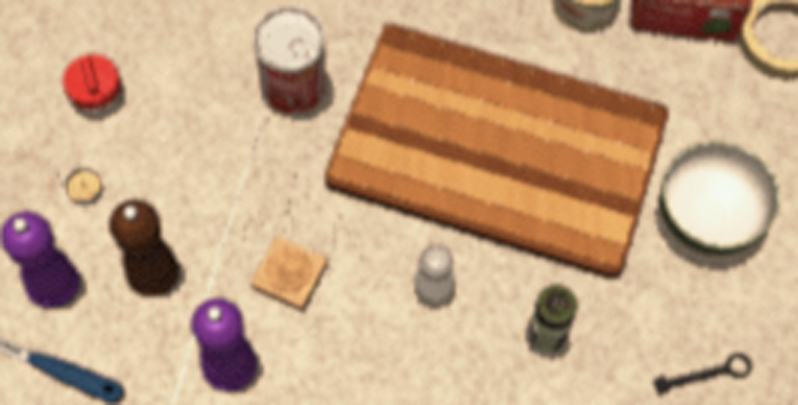

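View pics/sidec.png

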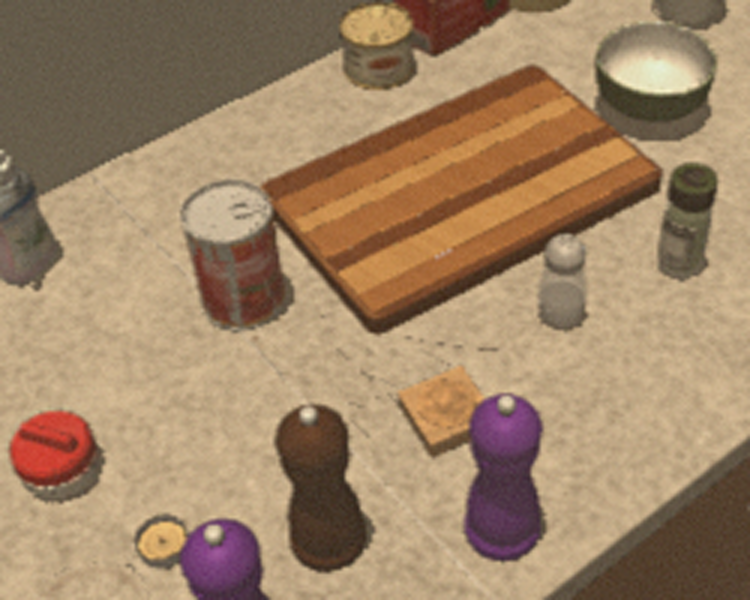

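Crops show the dark mill button at top (130,211)/side (308,413), coaster centre (290,268)/(447,403), candle (85,184)/(162,540), salt top (437,252)/(566,240) and jar lid (558,300)/(693,178), all in crop pixels. Next I'll triangulate these.

```bash
cat >> h.py <<'E'
def ray(f,u,v):
    F=200/np.tan(np.radians(f['vertical_fov']/2))
    d=np.array([(u-f['cx'])/F,-(v-f['cy'])/F,-1])
    if 'view' in f: T=np.linalg.inv(f['view'])
    else:
        from scipy.spatial.transform import Rotation as R
        s=f['state'];W=np.eye(4);W[:3,:3]=R.from_quat(s['tcp_rot']).as_matrix();W[:3,3]=s['ee_pos'];T=W@f['hand_eye']
    d=T[:3,:3]@d; return T[:3,3],d/np.linalg.norm(d)
def tri(rs):
    A=0;b=0
    for o,d in rs: P=np.eye(3)-np.outer(d,d);A=A+P;b=b+P@o
    X=np.linalg.solve(A,b); return X,max(np.linalg.norm((np.eye(3)-np.outer(d,d))@(X-o)) for o,d in rs)
def atz(f,u,v,z): o,d=ray(f,u,v); return (o+d*(z-o[2])/d[2])[:2]
E
python3 - <<'E'
from h import *
import pickle
t=pickle.load(open('top0.pkl','rb'));s=pickle.load(open('side0.pkl','rb'))
P={'bBL':((388,25),(263,187),.022),'bBR':((667,107),(537,67),.022),'bFR':((614,265),(660,173),.022),'bFL':((330,182),(375,320),.022),
'tin':((290,38),(228,210),.11),'bowl':((717,197),(655,72),.061),'coaster':((290,268),(447,403),.02),'candle':((85,184),(162,540),.015),
'mill':((130,211),(308,413),.157),'salt':((437,252),(566,240),.088),'jar':((558,300),(693,178),.105),'timer':((92,80),(53,446),.05)}
for k,(a,b,z) in P.items():
    a=(a[0]+.5)/3-.5+195,(a[1]+.5)/3-.5+130; b=(b[0]+.5)/3-.5+170,(b[1]+.5)/3-.5+95
    X,e=tri([ray(t,*a),ray(s,*b)]); print(k,X.round(4),round(e,4),atz(t,*a,z).round(4),atz(s,*b,z).round(4))
E
```

```text
bBL [0.7335 0.117  0.0163] 0.0003 [0.7298 0.1161] [0.7282 0.1199]
bBR [ 0.7036 -0.203   0.0171] 0.0017 [ 0.7027 -0.2019] [ 0.6969 -0.1986]
bFR [ 0.5046 -0.1784  0.0213] 0.0026 [ 0.5069 -0.1776] [ 0.5012 -0.1778]
bFL [0.5356 0.1331 0.0085] 0.0022 [0.5275 0.1303] [0.5282 0.14  ]
tin [0.6399 0.2006 0.1066] 0.0002 [0.6378 0.1998] [0.6368 0.2022]
bowl [ 0.599  -0.2675  0.0395] 0.0013 [ 0.5896 -0.2638] [ 0.5793 -0.2455]
coaster [0.4249 0.1464 0.0156] 0.0004 [0.4238 0.1459] [0.4218 0.1484]
candle [0.4693 0.3864 0.0049] 0.0 [0.4654 0.3832] [0.4628 0.3881]
mill [0.3936 0.2878 0.1552] 0.0003 [0.3927 0.2872] [0.3927 0.2886]
salt [ 0.4487 -0.0007  0.0886] 0.0011 [ 4.501e-01 -3.000e-04] [ 0.4478 -0.0012]
jar [ 0.4241 -0.1248  0.1006] 0.0004 [ 0.4228 -0.1245] [ 0.4207 -0.1208]
timer [0.5808 0.4117 0.0285] 0.0004 [0.57  0.404] [0.5638 0.4149]
```

```bash
python3 -m jog '[[[29,33,6],[0,0,-0.34],8.7],[[29,33,6],[0,0,-0.34],8.7],[[29,33,6],[0,0,-0.34],8.7],[[29,33,6],[0,0,-0.34],8.7],[[29,33,6],[0,0,-0.34],8.7],[[29,33,6],[0,0,-0.34],8.7],[[29,33,6],[0,0,-0.34],8.7],[[29,33,6],[0,0,-0.34],8.7],[[29,33,6],[0,0,-0.34],8.7],[[29,33,6],[0,0,-0.34],8.7],[[29,33,6],[0,0,-0.34],8.7]]'
python3 - <<'E'
from h import *
import pickle
t=pickle.load(open('top0.pkl','rb'));s=pickle.load(open('side0.pkl','rb'))
T=lambda a:((a[0]+.5)/3-.5+195,(a[1]+.5)/3-.5+130); S=lambda b:((b[0]+.5)/3-.5+170,(b[1]+.5)/3-.5+95)
for k,a,b in (('pL',(25,217),(213,534)),('pR',(214,309),(506,404))): print(k,tri([ray(t,*T(a)),ray(s,*S(b))]))
c=np.array([atz(t,*T(a),.02) for a in ((252,280),(283,237),(327,263))]);print(c)
for i,j in((0,1),(2,1)): d=c[j]-c[i];print(np.linalg.norm(d),np.arctan2(d[1],d[0]))
E
```

```text
time_s: 1.07
ee_pos: [0.4516, -0.2958, 0.353]
tcp_rot: [0.999, -0.044, 0.001, -0.0]
force: [0.4, 0.4, 0.4]
grip_width: 0.0868
finger_force: 0.0
pL (array([0.36484279, 0.38427785, 0.14489777]), np.float64(0.002441212762326944))
pR (array([0.31729186, 0.18244785, 0.15396425]), np.float64(0.0014475112708967658))
[[0.40156909 0.18034226]
 [0.45541511 0.16212318]
 [0.43833794 0.11032886]]
0.056844778878213015 -0.326263415043973
0.054536975622347564 1.25230922215584
```

```bash
python3 -m jog '[[[13,27,0],[0,0,0],8.7],[[13,27,0],[0,0,0],8.7],[[13,27,0],[0,0,0],8.7],[[13,27,0],[0,0,0],8.7],[[13,27,0],[0,0,0],8.7],[[13,27,0],[0,0,0],8.7],[[13,27,0],[0,0,0],8.7],[[13,27,0],[0,0,0],8.7],[[13,27,0],[0,0,0],8.7],[[13,27,0],[0,0,0],8.7]]'
python3 - <<'E'
from h import *
import pickle
f=grab('wrist');pickle.dump(f,open('w1.pkl','wb'));cv2.imwrite('pics/w1.png',f['img'])
E
```

```text
time_s: 1.9
ee_pos: [0.5786, -0.0305, 0.3518]
tcp_rot: [0.999, -0.046, -0.001, 0.0]
force: [0.1, -1.2, -0.1]
grip_width: 0.0867
finger_force: 0.0
```

View pics/w1.png

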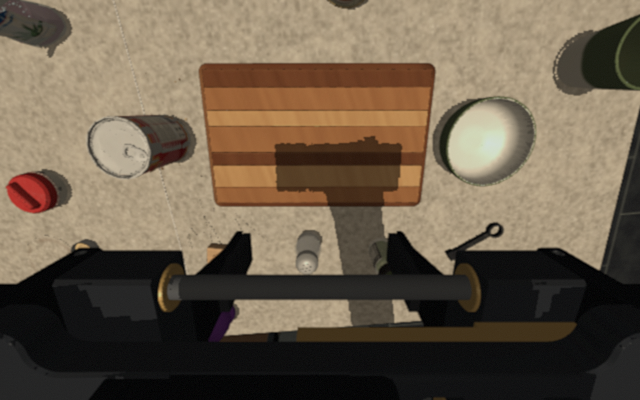

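The wrist view shows the board's corners at (201,64), (435,64), (421,206) and (217,205). The bowl's rim centre is (488,141) and the tin's top (121,147).

Run:
```python
from h import *
import pickle
f=pickle.load(open('w1.pkl','rb'))
g=cv2.cvtColor(f['img'],cv2.COLOR_BGR2GRAY)
c=np.array([atz(f,*p,.022) for p in ((201,64),(435,64),(421,206),(217,205))]);print(c.round(4),c.mean(0))
for i,j in((1,0),(2,3),(3,0),(2,1)): d=c[j]-c[i];print(np.linalg.norm(d).round(4),np.arctan2(d[1],d[0]).round(4))
print('bowl',atz(f,488,141,.061),'tin',atz(f,121,147,.11),'timer',atz(f,32,193,.05),'salt',atz(f,306,262,.085))
for n in('top0','side0'):
    t=pickle.load(open(n+'.pkl','rb'));print(n,t['vertical_fov'])
```

```text
[[ 0.7341  0.1186]
 [ 0.7046 -0.2008]
 [ 0.4988 -0.1857]
 [ 0.5304  0.1384]] [ 0.61697125 -0.03236612]
0.3208 1.4786
0.3256 1.4736
0.2047 -0.0967
0.2064 -0.0734
bowl [ 0.59899135 -0.26008477] tin [0.63995287 0.20016301] timer [0.582512   0.39367589] salt [0.45171486 0.00120053]
top0 45.79771373636376
side0 51.69141475990055
```

```bash
python3 -m jog '[[[-15.5,17.7,0],[0,0,-0.233],8.7],[[-15.5,17.7,0],[0,0,-0.233],8.7],[[-15.5,17.7,0],[0,0,-0.233],8.7],[[-15.5,17.7,0],[0,0,-0.233],8.7],[[-15.5,17.7,0],[0,0,-0.233],8.7],[[-15.5,17.7,-2],[0,0,-0.233],8.7],[[-15.5,17.7,-20],[0,0,-0.233],8.7],[[-15.5,17.7,-20],[0,0,-0.233],8.7],[[-15.5,17.7,-20],[0,0,-0.233],8.7],[[-15.5,17.7,-20],[0,0,-0.233],8.7],[[-15.5,17.7,-20],[0,0,-0.233],8.7],[[-15.5,17.7,-20],[0,0,-0.233],8.7]]'
python3 - <<'E'
from h import *
import pickle
f=grab('wrist');pickle.dump(f,open('w2.pkl','wb'));g=grab('top')['img'][180:250,230:350];g=cv2.resize(g,None,fx=5,fy=5,interpolation=cv2.INTER_CUBIC)
w=cv2.resize(f['img'],None,fx=.625,fy=.625)
a=np.zeros((600,600,3),np.uint8);a[:250,:400]=w;a[250:]=g[:350];cv2.imwrite('pics/w2.png',a)
E
```

```text
time_s: 2.95
ee_pos: [0.4212, 0.1434, 0.1485]
tcp_rot: [0.986, -0.164, -0.004, 0.002]
force: [-0.9, -0.3, 0.7]
grip_width: 0.087
finger_force: 0.0
```

View pics/w2.png

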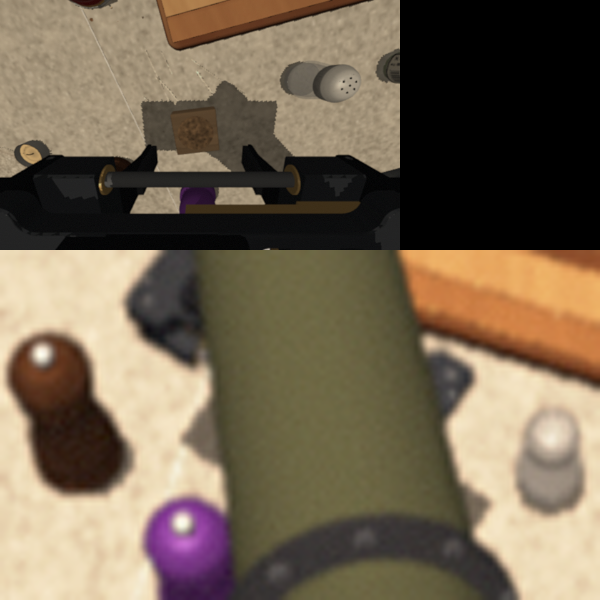

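Wrist view shows the coaster centred between the fingers, corners around (171,110), (217,107), (219,150), (175,153) in the reduced picture. Salt is at (341,83) and the candle at (31,152).

Run:
```python
from h import *
import pickle
f=pickle.load(open('w2.pkl','rb'))
a=f['img'][155:275,255:375]; a=cv2.resize(a,None,fx=5,fy=5,interpolation=cv2.INTER_CUBIC);a=cv2.convertScaleAbs(a,alpha=1.8);cv2.imwrite('pics/w2c.png',a)
```

```text
(no output)
```

View pics/w2c.png

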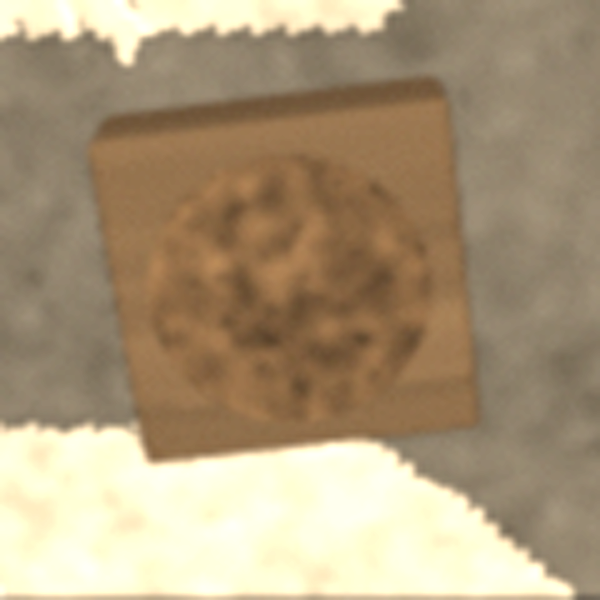

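Clear: the coaster's top corners in the crop are (92,142), (447,98), (478,425) and (150,460).

Run:
```python
from h import *
import pickle
f=pickle.load(open('w2.pkl','rb'));print(f['state']['ee_pos'],f['state']['tcp_rot'])
c=np.array([atz(f,(u+.5)/5-.5+255,(v+.5)/5-.5+155,.02) for u,v in((92,142),(447,98),(478,425),(150,460))]);print(c,c.mean(0))
for i,j in((1,0),(2,3),(3,0),(2,1)): d=c[j]-c[i];print(np.linalg.norm(d).round(4),np.arctan2(d[1],d[0]).round(4))
print('salt',atz(f,341/.625,83/.625,.09),'candle',atz(f,31/.625,152/.625,.015))
```

```text
[0.42123757 0.14342535 0.14853581] [ 0.98641455 -0.164225   -0.00374115  0.00157713]
[[0.45697162 0.17107331]
 [0.44521454 0.11425619]
 [0.3877492  0.12650099]
 [0.39999501 0.18295248]] [0.42248259 0.14869574]
0.058 1.3667
0.0578 1.3572
0.0582 -0.2055
0.0588 -0.2099
salt [0.44989084 0.0080624 ] candle [0.46901844 0.38113056]
```

```bash
python3 -m jog '[[[0,0.15,0],[0,0,0.12],8.7],[[0,0.15,-3],[0,0,0.12],8.7],[[0,0.15,-6],[0,0,0.12],8.7],[[0,0.15,-7.4],[0,0,0.12],8.7],[[0,0.15,-7.4],[0,0,0.12],8.7],[[0,0.15,-7.4],[0,0,0.12],8.7],[[0,0.15,-7.4],[0,0,0.12],8.7]]'
```

```text
time_s: 3.63
ee_pos: [0.4258, 0.1483, 0.0805]
tcp_rot: [0.995, -0.103, 0.002, -0.0]
force: [0.1, -0.6, 0.3]
grip_width: 0.0868
finger_force: 0.0
```

```bash
python3 -m jog '[[[-0.3,0,-0.5],[0,0,0],8.7],[[-0.3,0,-0.5],[0,0,0],8.7],[[-0.3,0,-0.5],[0,0,0],5],[[-0.3,0,-0.5],[0,0,0],5],[[-0.3,0,-0.5],[0,0,0],5],[[-0.3,0,-0.5],[0,0,0],5],[[-0.3,0,-0.5],[0,0,0],5],[[-0.3,0,-0.5],[0,0,0],5],[[-0.3,0,-0.5],[0,0,0],5]]' 25
```

```text
time_s: 4.38
ee_pos: [0.4208, 0.1482, 0.0733]
tcp_rot: [0.995, -0.103, -0.0, 0.0]
force: [-0.4, -0.2, 1.3]
grip_width: 0.0597
finger_force: 25.0
```

```bash
python3 -m jog '[[[0,0,4],[0,0,0],5],[[0,0,9],[0,0,0],5],[[0,0,9],[0,0,0],5],[[19.5,-18,9],[0,0,0.115],5],[[19.5,-18,9],[0,0,0.115],5],[[19.5,-18,9],[0,0,0.115],5],[[19.5,-18,9],[0,0,0.115],5],[[19.5,-18,9],[0,0,0.115],5],[[19.5,-18,9],[0,0,0.115],5],[[19.5,-18,9],[0,0,0.115],5],[[19.5,-18,5],[0,0,0.115],5],[[19.5,-18,5],[0,0,0.115],5]]'
python3 -m jog '[[[0,0,0],[0,0,0],5],[[0,0,0],[0,0,0],5],[[0,0,0],[0,0,0],5]]'
python3 - <<'E'
from h import *
for i in range(2):
  f=grab('wrist');print(f['state']['ee_pos'],f['state']['tcp_rot'],f['state']['time_s'])
import pickle
pickle.dump(f,open('w3.pkl','wb'));
a=f['img'][30:280,120:520]; cv2.imwrite('pics/w3.png',cv2.resize(a,None,fx=2,fy=2,interpolation=cv2.INTER_CUBIC))
E
```

```text
time_s: 5.38
ee_pos: [0.6128, -0.0337, 0.1168]
tcp_rot: [0.999, -0.047, -0.005, -0.0]
force: [-3.2, -0.4, -3.4]
grip_width: 0.0595
finger_force: 25.0
time_s: 5.63
ee_pos: [0.6164, -0.0308, 0.125]
tcp_rot: [0.999, -0.045, 0.001, 0.0]
force: [0.9, 0.3, -1.1]
grip_width: 0.0596
finger_force: 25.0
[ 0.61642164 -0.03083998  0.12497538] [ 9.98993992e-01 -4.48286728e-02  1.17960797e-03  5.88195947e-05] 5.6333
[ 0.61652054 -0.03100435  0.12517896] [ 9.98988245e-01 -4.49503655e-02  1.38678578e-03  1.68291497e-04] 5.6833
```

View pics/w3.png

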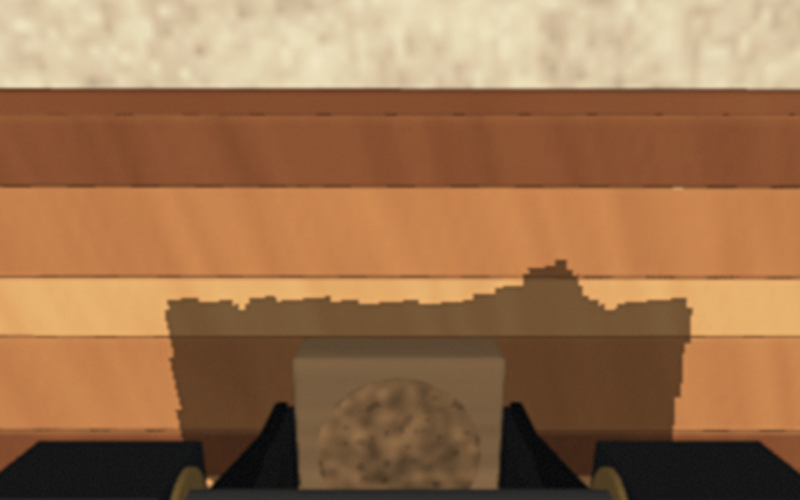

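The board stripes and the held coaster's edge are both level in the view, so the yaw matches. The board's back edge is at row 88, the coaster's top back edge at row 357, and the coaster's sides at columns 295 and 502.

Run:
```python
from h import *
import pickle
f=pickle.load(open('w3.pkl','rb'))
p=lambda u,v:((u+.5)/2-.5+120,(v+.5)/2-.5+30)
for r in(88,115): print(r,atz(f,*p(400,r),.022))
for u in(295,502): print(u,atz(f,*p(u,357),.0717))
C=np.array([.617,-.0315]);ux=np.array([np.cos(-.092),np.sin(-.092)]);print(C+.105*ux)
w=pickle.load(open('w1.pkl','rb'));print(w['state']['ee_pos'],w['state']['tcp_rot'])
```

```text
88 [ 0.72143246 -0.03991429]
115 [ 0.71337364 -0.03919475]
295 [ 0.65032473 -0.00425914]
502 [ 0.64519315 -0.06139315]
[ 0.72155595 -0.04114638]
[ 0.57859278 -0.03050226  0.35181404] [ 9.98937278e-01 -4.60853741e-02 -5.71681416e-04  3.56028746e-04]
```

```bash
python3 -m jog '[[[-0.1,-0.1,-1.5],[0,0,0],5],[[-0.1,-0.1,-2.3],[0,0,0],5],[[-0.1,-0.1,-2.7],[0,0,0],5],[[-0.1,-0.1,-2.7],[0,0,0],5],[[-0.1,-0.1,-2.7],[0,0,0],5]]'
```

```text
time_s: 6.15
ee_pos: [0.6148, -0.0327, 0.0965]
tcp_rot: [0.999, -0.045, -0.0, 0.0]
force: [1.1, -0.2, -0.5]
grip_width: 0.0598
finger_force: 25.0
```

```bash
python3 -m jog '[[[0.05,0,-0.1],[0,0,0],5],[[0.05,0,-0.2],[0,0,0],5],[[0.05,0,-0.2],[0,0,0],5],[[0.05,0,-0.2],[0,0,0],5]]'
```

```text
time_s: 6.48
ee_pos: [0.6159, -0.0328, 0.0949]
tcp_rot: [0.999, -0.046, 0.001, 0.0]
force: [0.8, -0.9, 0.3]
grip_width: 0.0599
finger_force: 25.0
```

```bash
python3 -m jog '[[[0,0,-0.1],[0,0,0],5],[[0,0,-0.1],[0,0,0],5],[[0,0,-0.1],[0,0,0],7.5],[[0,0,-0.1],[0,0,0],8.7],[[0,0,-0.1],[0,0,0],8.7],[[0,0,1],[0,0,0],8.7],[[0,0,4],[0,0,0],8.7],[[-1,0,8],[0,0,0],8.7],[[-4,0,12],[0,0,0],8.7],[[-4,0,12],[0,0,0],8.7],[[-4,0,12],[0,0,0],8.7],[[-4,0,12],[0,0,0],8.7]]'
python3 - <<'E'
from h import *
f=grab('wrist');print(f['state']['ee_pos'],f['state']['tcp_rot'],f['state']['time_s'])
import pickle
pickle.dump(f,open('w4.pkl','wb'));
a=f['img'][:300,120:520]; cv2.imwrite('pics/w4.png',cv2.resize(a,None,fx=2,fy=2,interpolation=cv2.INTER_CUBIC))
E
```

```text
time_s: 7.48
ee_pos: [0.5753, -0.0332, 0.2148]
tcp_rot: [0.999, -0.046, 0.001, 0.001]
force: [-0.6, -0.9, -0.8]
grip_width: 0.0869
finger_force: 0.0
[ 0.57533183 -0.03315621  0.21476325] [ 9.98952526e-01 -4.57515120e-02  6.08317728e-04  5.29384635e-04] 7.4833
```

View pics/w4.png

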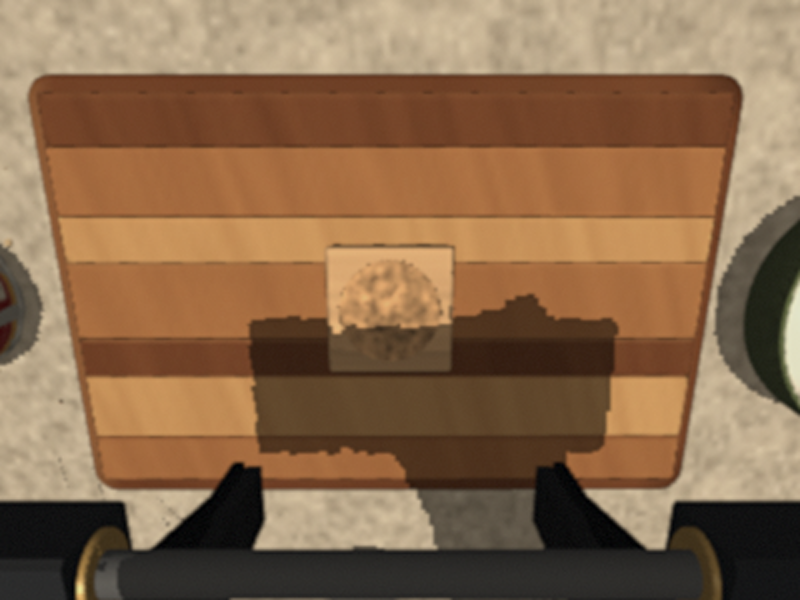

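The coaster sits on the board with top corners (327,246), (455,246), (452,371) and (330,372). The board's outline runs from row 75 to 488, with columns 30–742 at the back and 98–683 at the front.

Run:
```python
from h import *
import pickle
f=pickle.load(open('w4.pkl','rb'))
p=lambda u,v:((u+.5)/2-.5+120,(v+.5)/2-.5)
q=np.array([atz(f,*p(u,v),.020) for u,v in((30,75),(742,75),(683,488),(98,488))])
c=np.array([atz(f,*p(u,v),.042) for u,v in((327,246),(455,246),(452,371),(330,372))])
for n,a in(('board',q),('coaster',c)):
    print(n,a.round(4).tolist(),a.mean(0).round(4))
    for i,j in((1,0),(2,3),(3,0),(2,1)): d=a[j]-a[i];print(np.linalg.norm(d).round(4),np.arctan2(d[1],d[0]).round(4))
```

```text
board [[0.7357, 0.1214], [0.7061, -0.2011], [0.4985, -0.1874], [0.5288, 0.1434]] [ 0.6173 -0.0309]
0.3238 1.4793
0.3322 1.4793
0.208 -0.1061
0.2081 -0.0659
coaster [[0.6495, -0.0062], [0.6442, -0.0645], [0.5852, -0.0594], [0.5902, 0.0001]] [ 0.6173 -0.0325]
0.0586 1.4793
0.0598 1.4878
0.0597 -0.1057
0.0592 -0.0856
```

```bash
python3 -m jog '[[[-10.6,41.7,0],[0,0,0.545],8.7],[[-10.6,41.7,0],[0,0,0.545],8.7],[[-10.6,41.7,0],[0,0,0.545],8.7],[[-10.6,41.7,0],[0,0,0.545],8.7],[[-10.6,41.7,0],[0,0,0.545],8.7],[[-10.6,41.7,0],[0,0,0.545],8.7],[[-10.6,41.7,0],[0,0,0.545],8.7],[[-10.6,41.7,0],[0,0,0.545],8.7],[[-10.6,41.7,0],[0,0,0.545],8.7],[[-10.6,41.7,0],[0,0,0.545],8.7],[[-10.6,41.7,0],[0,0,0.545],8.7],[[-10.6,41.7,0],[0,0,0.545],8.7]]'
python3 - <<'E'
from h import *
f=grab('wrist');print(f['state']['ee_pos'],f['state']['tcp_rot'],f['state']['time_s'])
import pickle
pickle.dump(f,open('w5.pkl','wb'));
a=f['img'][:300,120:520]; cv2.imwrite('pics/w5.png',cv2.resize(a,None,fx=2,fy=2,interpolation=cv2.INTER_CUBIC))
E
```

```text
time_s: 8.53
ee_pos: [0.4654, 0.3895, 0.2124]
tcp_rot: [0.973, 0.229, -0.002, -0.002]
force: [-0.3, -0.0, 0.7]
grip_width: 0.087
finger_force: 0.0
[0.4654206  0.38952959 0.21235567] [ 0.97337195  0.22921303 -0.00217836 -0.00191821] 8.5333
```

View pics/w5.png

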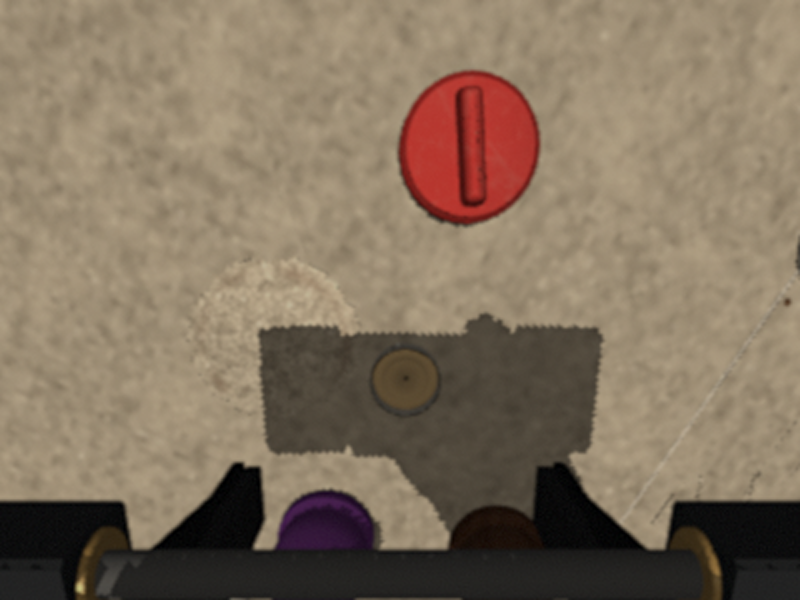

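The wrist view shows the candle at crop (405,381), the timer at (470,147), the purple mill at (327,525) and the dark mill at (497,530).

Run:
```python
from h import *
import pickle
f=pickle.load(open('w5.pkl','rb'));t=pickle.load(open('top0.pkl','rb'))
p=lambda u,v:((u+.5)/2-.5+120,(v+.5)/2-.5)
print(atz(f,*p(405,381),.013),tri([ray(f,*p(405,381)),ray(t,*((85.5)/3-.5+195,(184.5)/3-.5+130))]))
print('timer',atz(f,*p(470,147),.05), 2*np.arctan2(f['state']['tcp_rot'][1],f['state']['tcp_rot'][0]))
```

```text
[0.46531639 0.38809877] (array([0.46591318, 0.38617592, 0.01081926]), np.float64(0.0019970972047618552))
timer [0.5778397  0.41459381] 0.46254020761836095
```

```bash
python3 -m jog '[[[-0.3,0.2,-4],[0,0,0],8.7],[[-0.3,0.2,-8],[0,0,0],8.7],[[-0.3,0.2,-11],[0,0,0],8.7],[[-0.3,0.2,-12],[0,0,0],8.7],[[-0.3,0.2,-12],[0,0,0],8.7],[[-0.3,0.2,-12],[0,0,0],8.7]]'
python3 -m jog '[[[0,0,0],[0,0,0],8.7],[[0,0,0],[0,0,0],8.7]]'
```

```text
time_s: 9.08
ee_pos: [0.467, 0.3855, 0.0943]
tcp_rot: [0.975, 0.224, -0.0, 0.0]
force: [0.1, 0.5, 0.6]
grip_width: 0.0872
finger_force: 0.0
time_s: 9.25
ee_pos: [0.4676, 0.387, 0.0966]
tcp_rot: [0.974, 0.225, 0.002, -0.001]
force: [0.6, -0.6, 0.7]
grip_width: 0.087
finger_force: 0.0
```

```bash
python3 -m jog '[[[-0.2,0,-1.2],[0,0,0],8.7],[[-0.2,0,-2.2],[0,0,0],8.7],[[-0.2,0,-2.2],[0,0,0],8.7],[[-0.2,0,-2.2],[0,0,0],5],[[-0.2,0,-2.2],[0,0,0],3],[[-0.2,0,-2.2],[0,0,0],3],[[-0.2,0,-2.2],[0,0,0],3],[[-0.2,0,-2.2],[0,0,0],3],[[-0.2,0,-2.2],[0,0,0],3],[[-0.2,0,-2.2],[0,0,0],3],[[-0.2,0,-2.2],[0,0,0],3],[[-0.2,0,-2.2],[0,0,0],3]]' 12
```

```text
time_s: 10.25
ee_pos: [0.4643, 0.3862, 0.0723]
tcp_rot: [0.974, 0.225, 0.0, 0.0]
force: [0.6, 0.6, 0.3]
grip_width: 0.0361
finger_force: 12.0
```

```bash
python3 -m jog '[[[0,0,4],[0,0,0],3],[[0,0,8],[0,0,0],3],[[0,0,11],[0,0,0],3],[[8.5,-41.1,11],[0,0,-0.545],3],[[8.5,-41.1,11],[0,0,-0.545],3],[[8.5,-41.1,11],[0,0,-0.545],3],[[8.5,-41.1,11],[0,0,-0.545],3],[[8.5,-41.1,11],[0,0,-0.545],3],[[8.5,-41.1,11],[0,0,-0.545],3],[[8.5,-41.1,11],[0,0,-0.545],3],[[8.5,-41.1,11],[0,0,-0.545],3],[[8.5,-41.1,11],[0,0,-0.545],3]]'
python3 -m jog '[[[0,0,0],[0,0,0],3],[[0,0,0],[0,0,0],3],[[0,0,0],[0,0,0],3],[[0,0,0],[0,0,0],3],[[0,0,0],[0,0,0],3],[[0,0,0],[0,0,0],3]]'
```

```text
time_s: 11.25
ee_pos: [0.5402, 0.0169, 0.1826]
tcp_rot: [0.999, -0.046, 0.0, 0.0]
force: [0.8, -0.3, -0.1]
grip_width: 0.0364
finger_force: 11.9
time_s: 11.75
ee_pos: [0.54, 0.0206, 0.1823]
tcp_rot: [0.999, -0.044, -0.0, -0.0]
force: [-0.4, -0.7, -0.2]
grip_width: 0.0365
finger_force: 11.9
```

```bash
python3 -m jog '[[[0.9,-4.5,0],[0,0,0],3],[[0.9,-4.5,-3],[0,0,0],3],[[0.9,-4.5,-6],[0,0,0],3],[[0.9,-4.5,-8],[0,0,0],3],[[0.9,-4.5,-8],[0,0,0],3],[[0.9,-4.5,-8],[0,0,0],3],[[0.9,-4.5,-8],[0,0,0],3],[[0.9,-4.5,-8],[0,0,0],3]]'
```

```text
time_s: 12.42
ee_pos: [0.5506, -0.0255, 0.1042]
tcp_rot: [0.999, -0.045, 0.002, 0.0]
force: [0.7, 0.9, -0.6]
grip_width: 0.0363
finger_force: 11.9
```

```bash
python3 -m jog '[[[-0.15,0,-0.5],[0,0,0],3],[[-0.15,0,-0.8],[0,0,0],3],[[-0.15,0,-0.8],[0,0,0],3],[[-0.15,0,-0.8],[0,0,0],3],[[-0.15,0,-0.8],[0,0,0],3]]'
```

```text
time_s: 12.83
ee_pos: [0.5478, -0.0261, 0.0944]
tcp_rot: [0.999, -0.046, 0.0, 0.0]
force: [-0.3, -0.4, -1.7]
grip_width: 0.0361
finger_force: 11.9
```

```bash
python3 -m jog '[[[0.05,0,-0.15],[0,0,0],3],[[0.05,0,-0.15],[0,0,0],3],[[0.05,0,-0.15],[0,0,0],6],[[0.05,0,-0.15],[0,0,0],7],[[0.05,0,-0.15],[0,0,0],7],[[0,0,1],[0,0,0],7],[[0,0,4],[0,0,0],8.7],[[-1,0,8],[0,0,0],8.7],[[-2,0,12],[0,0,0],8.7],[[-3,0,14],[0,0,0],8.7],[[-3,0,14],[0,0,0],8.7],[[-3,0,14],[0,0,0],8.7]]'
python3 - <<'E'
from h import *
f=grab('wrist');print(f['state']['ee_pos'],f['state']['tcp_rot'],f['state']['time_s'])
import pickle
pickle.dump(f,open('w6.pkl','wb'));
a=f['img'][:300,120:520]; cv2.imwrite('pics/w6.png',cv2.resize(a,None,fx=2,fy=2,interpolation=cv2.INTER_CUBIC))
E
```

```text
time_s: 13.83
ee_pos: [0.5183, -0.0261, 0.2363]
tcp_rot: [0.999, -0.046, 0.002, 0.001]
force: [-0.3, -0.6, -0.4]
grip_width: 0.0855
finger_force: 0.0
[ 0.51828699 -0.0261176   0.2363475 ] [ 9.98954050e-01 -4.56777309e-02  1.93310064e-03  7.83266960e-04] 13.8333
```

View pics/w6.png

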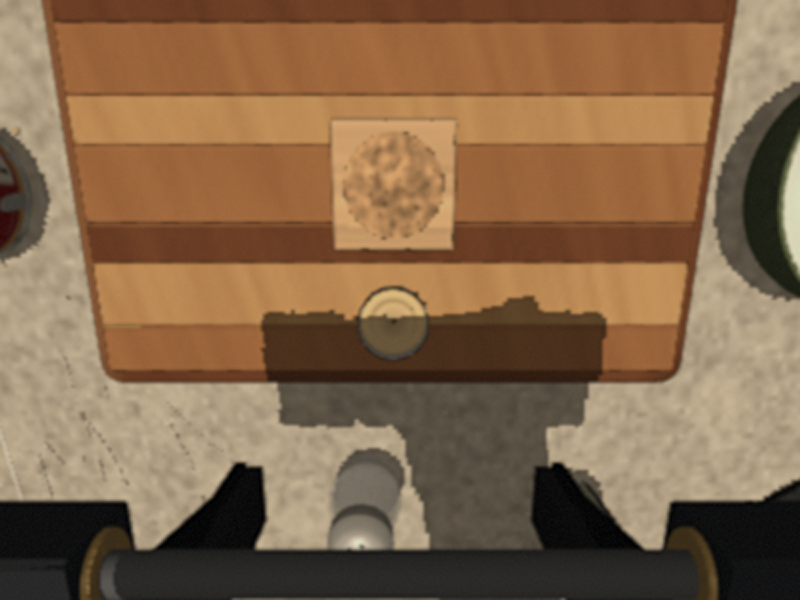

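The candle is upright at (393,322), in line with the coaster, whose front top edge is at row 249. The board's front edge is at row 382, and salt's shoulder is around (367,510).

Run:
```python
from h import *
import pickle
f=pickle.load(open('w6.pkl','rb'))
p=lambda u,v:((u+.5)/2-.5+120,(v+.5)/2-.5)
C=np.array([.6172,-.0315]);ux=np.array([np.cos(.0915),-np.sin(.0915)]);uy=np.array([-ux[1],ux[0]])
loc=lambda q:((q-C)@ux,(q-C)@uy)
for n,u,v,z in(('candle',393,322,.036),('cstF',393,249,.042),('cstC',393,184.5,.042),('front',393,382,.018),('frontmid',393,374,.022)): print(n,np.round(loc(atz(f,*p(u,v),z)),4))
# salt body: circle rear edge & jar
print('saltrear',atz(f,*p(372,450),.07),'salt',atz(f,*p(361,527),.075))
print('targets salt',C-.1175*uy,'jar',C+.1175*uy)
```

```text
candle [-0.067   0.0001]
cstF [-0.0295 -0.0001]
cstC [ 0.0005 -0.0002]
front [-0.105   0.0004]
frontmid [-0.0992  0.0003]
saltrear [ 0.49322943 -0.00963448] salt [4.53305452e-01 5.25673876e-05]
targets salt [ 0.60646375 -0.14850847] jar [0.62793625 0.08550847]
```

```bash
python3 -m jog '[[[-6.8,2.7,0],[0,0,0],8.7],[[-6.8,2.7,0],[0,0,0],8.7],[[-6.8,2.7,0],[0,0,0],8.7],[[-6.8,2.7,-2],[0,0,0],8.7],[[-6.8,2.7,-2],[0,0,0],8.7],[[-6.8,2.7,-2],[0,0,0],8.7],[[-6.8,2.7,-2],[0,0,0],8.7]]'
python3 - <<'E'
from h import *
f=grab('wrist');print(f['state']['ee_pos'],f['state']['time_s'])
import pickle
pickle.dump(f,open('w7.pkl','wb'));
a=f['img'][60:300,140:540]; cv2.imwrite('pics/w7.png',cv2.resize(a,None,fx=2,fy=2,interpolation=cv2.INTER_CUBIC))
E
```

```text
time_s: 14.47
ee_pos: [0.4499, 0.0009, 0.214]
tcp_rot: [0.999, -0.046, -0.001, -0.0]
force: [0.9, -0.0, 0.3]
grip_width: 0.0874
finger_force: 0.0
[0.44989857 0.00091977 0.21404926] 14.4667
```

View pics/w7.png

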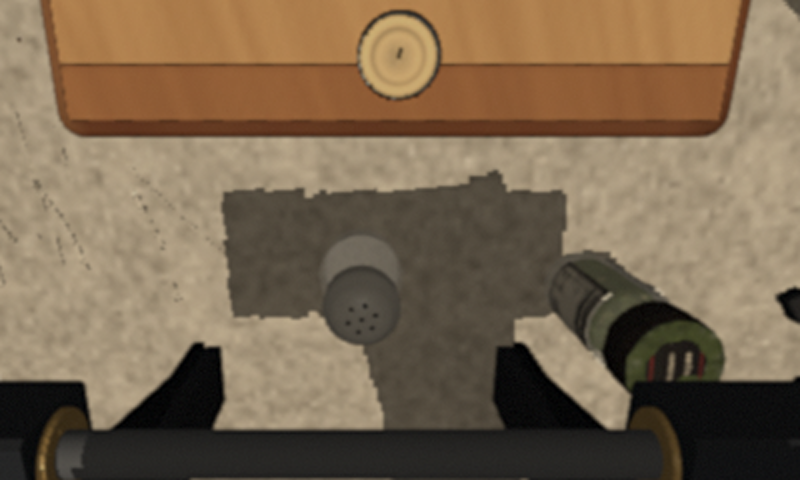

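Salt's cap is at (361,305) with its holes around (363,318). The jar lid is at (676,356) and the candle at (399,55).

Run:
```python
from h import *
import pickle
f=pickle.load(open('w7.pkl','rb'))
p=lambda u,v:((u+.5)/2-.5+140,(v+.5)/2-.5+60)
print('salt',atz(f,*p(361,305),.078),atz(f,*p(363,318),.09),'body',atz(f,*p(360,272),.05),'jar',atz(f,*p(676,356),.105))
```

```text
salt [0.44736688 0.00125536] [0.44607442 0.00056583] body [0.45366777 0.00110212] jar [ 0.4248675  -0.12168223]
```

```bash
python3 -m jog '[[[-0.2,0,-3],[0,0,0],8.7],[[-0.2,0,-6],[0,0,0],8.7],[[-0.2,0,-9],[0,0,0],8.7],[[-0.2,0,-10.7],[0,0,0],8.7],[[-0.2,0,-10.7],[0,0,0],8.7],[[-0.2,0,-10.7],[0,0,0],6],[[-0.2,0,-10.7],[0,0,0],4],[[-0.2,0,-10.7],[0,0,0],4],[[-0.2,0,-10.7],[0,0,0],4],[[-0.2,0,-10.7],[0,0,0],4],[[-0.2,0,-10.7],[0,0,0],4]]' 15
```

```text
time_s: 15.43
ee_pos: [0.4482, 0.0008, 0.108]
tcp_rot: [0.999, -0.046, 0.001, 0.0]
force: [1.3, 1.0, 0.4]
grip_width: 0.055
finger_force: 0.0
```

```bash
python3 -m jog '[[[0,0,0],[0,0,0],3.5],[[0,0,0],[0,0,0],3.5],[[0,0,0],[0,0,0],3.5],[[0,0,0],[0,0,0],3.5],[[0,0,0],[0,0,0],3.5]]'
```

```text
time_s: 15.85
ee_pos: [0.4478, 0.0006, 0.1074]
tcp_rot: [0.999, -0.046, 0.0, 0.0]
force: [-0.9, -1.4, 2.2]
grip_width: 0.0387
finger_force: 15.0
```

```bash
python3 -m jog '[[[0,0,4],[0,0,0],3.5],[[0,0,8],[0,0,0],3.5],[[0,0,9],[0,0,0],3.5],[[15.9,-14.9,9],[0,0,0],3.5],[[15.9,-14.9,9],[0,0,0],3.5],[[15.9,-14.9,9],[0,0,0],3.5],[[15.9,-14.9,9],[0,0,0],3.5],[[15.9,-14.9,9],[0,0,0],3.5],[[15.9,-14.9,9],[0,0,0],3.5],[[15.9,-14.9,6],[0,0,0],3.5],[[15.9,-14.9,6],[0,0,0],3.5],[[15.9,-14.9,6],[0,0,0],3.5]]'
python3 -m jog '[[[0,0,0],[0,0,0],3.5],[[0,0,0],[0,0,0],3.5],[[0,0,0],[0,0,0],3.5]]'
python3 - <<'E'
from h import *
import pickle
for n in('side','top','wrist'):
  f=grab(n);pickle.dump(f,open(n+'8.pkl','wb'));cv2.imwrite(f'pics/{n}8.png',f['img'])
a=cv2.imread('pics/side8.png')[80:230,260:460];b=cv2.imread('pics/wrist8.png')[120:300,170:470]
o=np.zeros((600,800,3),np.uint8);o[:300,:400]=cv2.resize(a,(400,300));o[:,:]=0
o[:300,:400]=cv2.resize(a,(400,300),interpolation=2);o[:300,400:]=cv2.resize(cv2.imread('pics/top8.png')[130:265,340:520],(400,300),interpolation=2);o[300:,:500]=cv2.resize(b,(500,300),interpolation=2)
cv2.imwrite('pics/m8.png',o)
E
```

```text
time_s: 16.85
ee_pos: [0.605, -0.1472, 0.1649]
tcp_rot: [0.999, -0.045, -0.003, -0.001]
force: [-0.0, -0.1, -0.6]
grip_width: 0.0389
finger_force: 14.8
time_s: 17.1
ee_pos: [0.6072, -0.1476, 0.1689]
tcp_rot: [0.999, -0.045, 0.001, 0.0]
force: [-0.2, 0.7, -0.9]
grip_width: 0.0389
finger_force: 14.8
```

View pics/m8.png

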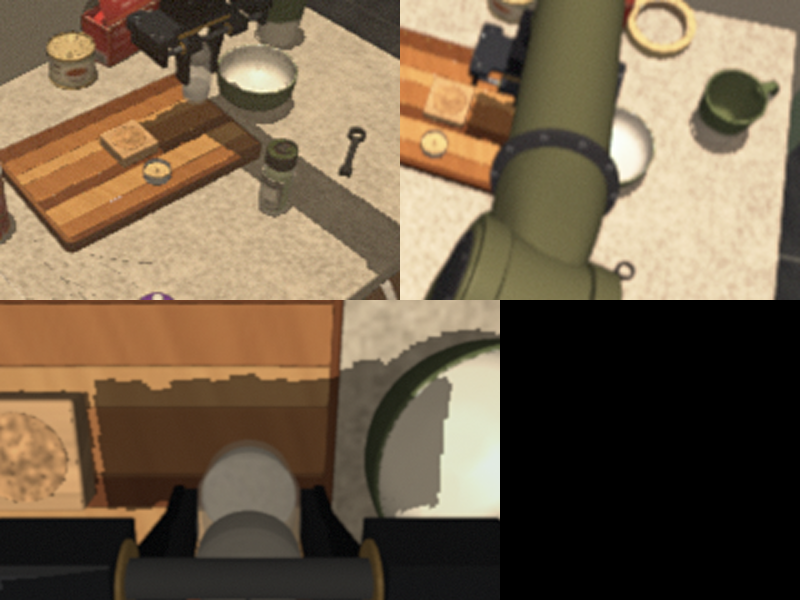

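Salt hangs upright between the fingers over the board, its foot's rear edge at pane (248,440). The bowl is undisturbed.

Run:
```python
from h import *
import pickle
f=pickle.load(open('wrist8.pkl','rb'))
q=lambda u,v:(u/1.6667+170,(v-300)/1.6667+120)
C=np.array([.6172,-.0315]);ux=np.array([np.cos(.0915),-np.sin(.0915)]);uy=np.array([-ux[1],ux[0]])
e=f['state']['ee_pos'];print(e)
for z in(.0616,.07):
  a=atz(f,*q(248.5,440),z);print(z,a,(a-C)@ux,(a-C)@uy,(a-e[:2])@ux)
a=[atz(f,*q(u,490),.0616) for u in(200,298)];print(np.linalg.norm(a[0]-a[1]))
```

```text
[ 0.60708177 -0.1478841   0.16856449]
0.0616 [ 0.62251947 -0.14839655] 0.015978331665100313 -0.11592149103642695 0.015419945592689395
0.07 [ 0.62538211 -0.1486554 ] 0.018852653502226018 -0.11591769152227929 0.0182942674298151
0.04584914427420259
```

```bash
python3 -m jog '[[[0.4,-0.2,-1],[0,0,0],3.5],[[0.4,-0.2,-2.5],[0,0,0],3.5],[[0.4,-0.2,-3.5],[0,0,0],3.5],[[0.4,-0.2,-3.5],[0,0,0],3.5],[[0.4,-0.2,-3.5],[0,0,0],3.5],[[0.4,-0.2,-3.5],[0,0,0],3.5]]'
python3 -m jog '[[[0,0,-0.15],[0,0,0],3.5],[[0,0,-0.3],[0,0,0],3.5],[[0,0,-0.3],[0,0,0],3.5],[[0,0,-0.3],[0,0,0],3.5]]'
```

```text
time_s: 17.75
ee_pos: [0.6108, -0.15, 0.1324]
tcp_rot: [0.999, -0.046, -0.0, -0.0]
force: [-0.7, -0.6, -1.3]
grip_width: 0.0388
finger_force: 14.8
time_s: 18.08
ee_pos: [0.6107, -0.1501, 0.1294]
tcp_rot: [0.999, -0.046, -0.0, 0.0]
force: [0.8, -0.6, -1.7]
grip_width: 0.0384
finger_force: 14.8
```

```bash
python3 -m jog '[[[0,0,-0.1],[0,0,0],3.5],[[0,0,-0.15],[0,0,0],3.5],[[0,0,-0.15],[0,0,0],3.5],[[0,0,-0.15],[0,0,0],3.5]]'
```

```text
time_s: 18.42
ee_pos: [0.611, -0.1501, 0.129]
tcp_rot: [0.999, -0.046, 0.0, 0.0]
force: [-2.4, 0.3, 4.9]
grip_width: 0.039
finger_force: 15.3
```

```bash
python3 -m jog '[[[0,0,0],[0,0,0],4.5],[[0,0,0],[0,0,0],5.5],[[0,0,0],[0,0,0],6],[[0,0,0.5],[0,0,0],6],[[0,0,3],[0,0,0],6],[[0,0,7],[0,0,0],6],[[0,0,10],[0,0,0],8.7],[[-4,0,13],[0,0,0],8.7],[[-8,0,13],[0,0,0],8.7],[[-11,0,13],[0,0,0],8.7],[[-11,0,13],[0,0,0],8.7],[[-11,0,13],[0,0,0],8.7]]'
python3 - <<'E'
from h import *
import pickle
f=grab('wrist');pickle.dump(f,open('w9.pkl','wb'));print(f['state']['ee_pos'],f['state']['tcp_rot'])
# predicted px of salt at target axis
from scipy.spatial.transform import Rotation as R
s=f['state'];W=np.eye(4);W[:3,:3]=R.from_quat(s['tcp_rot']).as_matrix();W[:3,3]=s['ee_pos'];V=np.linalg.inv(W@f['hand_eye']);F=200/np.tan(np.radians(f['vertical_fov']/2))
for z in(.022,.092,.112):
  c=V@[.60646,-.1485,z,1];u,v=f['cx']-F*c[0]/c[2],f['cy']+F*c[1]/c[2];print(z,u,v)
cv2.imwrite('pics/w9.png',f['img'])
E
```

```text
time_s: 19.42
ee_pos: [0.4992, -0.1506, 0.2583]
tcp_rot: [0.999, -0.046, 0.0, 0.001]
force: [0.5, 0.0, 0.2]
grip_width: 0.0852
finger_force: 0.0
[ 0.49924763 -0.1505955   0.2583196 ] [ 9.98917986e-01 -4.64901996e-02  1.09351000e-04  1.22739949e-03]
0.022 308.5292911185057 86.45953733609295
0.092 305.73665629382754 80.41355150051912
0.112 304.6289520137763 78.01539892861385
```

Run:
```python
from h import *
import pickle
f=pickle.load(open('w9.pkl','rb'))
h=cv2.cvtColor(f['img'],cv2.COLOR_BGR2HSV)
m=(h[...,1]<90).astype(np.uint8);m[:40]=0;m[130:]=0;m[:,:260]=0;m[:,355:]=0
n,l,st,ce=cv2.connectedComponentsWithStats(m);
for i in range(1,n):
  if st[i,4]>300: print(st[i],ce[i])
for r in range(50,118,3): print(''.join('#' if x else '.' for x in m[r,265:350]))
for z in(.1,.04):print(z,atz(f,306,80,z))
```

```text
[349  40   6  90 402] [352.18159204  89.25870647]
[ 285   55   43   50 1648] [306.37621359  79.03337379]
.....................................................................................
.....................................................................................
................................################.....................................
............................#########################................................
.........................###############################.............................
.......................###################################...........................
......................######################################.........................
.....................########################################........................
.....................#########################################.......................
....................###########################################......................
.....................##########################################......................
.....................############################
[... 343 characters left out ...]
###########..........................
..............................###########################............................
..................................###################................................
.........................................##..........................................
.....................................................................................
.....................................................................................
.....................................................................................
.....................................................................................
0.1 [ 0.60602797 -0.14902334]
0.04 [ 0.61155046 -0.14704144]
```

```bash
python3 -m jog '[[[-7.5,2.8,0],[0,0,0],8.7],[[-7.5,2.8,0],[0,0,0],8.7],[[-7.5,2.8,0],[0,0,0],8.7],[[-7.5,2.8,-3],[0,0,0],8.7],[[-7.5,2.8,-7],[0,0,0],8.7],[[-7.5,2.8,-7],[0,0,0],8.7],[[-7.5,2.8,-7],[0,0,0],8.7]]'
python3 - <<'E'
from h import *
import pickle
f=grab('wrist');pickle.dump(f,open('w10.pkl','wb'));print(f['state']['ee_pos'])
from scipy.spatial.transform import Rotation as R
s=f['state'];W=np.eye(4);W[:3,:3]=R.from_quat(s['tcp_rot']).as_matrix();W[:3,3]=s['ee_pos'];V=np.linalg.inv(W@f['hand_eye']);F=200/np.tan(np.radians(f['vertical_fov']/2))
for z in(.0,.105):
  c=V@[.4243,-.1225,z,1];print(z,f['cx']-F*c[0]/c[2],f['cy']+F*c[1]/c[2])
cv2.imwrite('pics/w10.png',f['img'])
g=cv2.cvtColor(f['img'],cv2.COLOR_BGR2GRAY)[120:265:5,250:390:2]
for r in g: print(''.join(' .:-=+*#%@'[min(9,x//20)] for x in r))
E
```

```text
time_s: 20.05
ee_pos: [0.4257, -0.1213, 0.1869]
tcp_rot: [0.999, -0.045, -0.002, -0.001]
force: [1.1, 0.2, 0.3]
grip_width: 0.0868
finger_force: 0.0
[ 0.42570065 -0.12127849  0.18689417]
0.0 321.81189526145613 193.46621872092115
0.105 322.74469729088605 238.33512038884533
#*#########*#####%%%##########**#################%%####%%%%########%##
########%#####################*#######################%%%%%###########
%%%%#################%%####%##################%%##########%#########%%
########*############%%###############%%#########%#########%%#####%%%%
##**#################%####################%%%%%%#####%#*##############
#####%%%#############%%%######%###%%%%%%%%%#######%##%################
#%%%############%###########%######%*---==--*#########################
#####%%%%%%######%%%%%%####%%%%%##*=----==---==--+##=*################
------=----------==####+======---------==----==---------------=---*=--
==--------=----------------------------=--==-=------------------------
----------------------------------------------------------------------
--------------------------------------=-------
[... 530 characters left out ...]
==----=--====---==.                   :=------------=---------
-----------=----=-------:    ..............     :--------==-------=---
------------==------*%*:  ...................:.  :-------------------=
%%#############%%#####*. ..........      .........----------==--------
-#################%%%%=.......    .    .   .......:----------------==:
:#%%%#####%%%#######%%-.......   .:.  .-.  . .....:-------------====-.
:#%###################-..... .    ::  .::    .....:---------==-----=- 
.*########%%##########*..... .    ::  ............-=-------=--------: 
 +######%%###*###%%##%%*:.....        ........:..--==------------=-=+ 
 +######%%%%#########%###*-....................-------------------=#=
```

```bash
python3 -m jog '[[[-0.2,0,-3],[0,0,0],8.7],[[-0.2,0,-6],[0,0,0],8.7],[[-0.2,0,-7.2],[0,0,0],8.7],[[-0.2,0,-7.2],[0,0,0],3.5],[[-0.2,0,-7.2],[0,0,0],3.5],[[-0.2,0,-7.2],[0,0,0],3.5],[[-0.2,0,-7.2],[0,0,0],3.5],[[-0.2,0,-7.2],[0,0,0],3.5],[[-0.2,0,-7.2],[0,0,0],3.5],[[-0.2,0,-7.2],[0,0,0],3.5],[[-0.2,0,-7.2],[0,0,0],3.5]]'
python3 -m jog '[[[0,0,0],[0,0,0],3.5],[[0,0,0],[0,0,0],3.5]]'
```

```text
time_s: 21.02
ee_pos: [0.4238, -0.1222, 0.1161]
tcp_rot: [0.999, -0.046, 0.0, 0.0]
force: [-0.8, -1.2, 0.2]
grip_width: 0.0414
finger_force: 0.4
time_s: 21.18
ee_pos: [0.4239, -0.1222, 0.116]
tcp_rot: [0.999, -0.046, 0.0, 0.0]
force: [-1.0, -0.7, 2.8]
grip_width: 0.0402
finger_force: 15.0
```

```bash
python3 -m jog '[[[0,0,4],[0,0,0],3.5],[[0,0,8],[0,0,0],3.5],[[0,0,10],[0,0,0],3.5],[[20.4,20.8,10],[0,0,0],3.5],[[20.4,20.8,10],[0,0,0],3.5],[[20.4,20.8,10],[0,0,0],3.5],[[20.4,20.8,10],[0,0,0],3.5],[[20.4,20.8,10],[0,0,0],3.5],[[20.4,20.8,10],[0,0,0],3.5],[[20.4,20.8,10],[0,0,0],3.5],[[20.4,20.8,6],[0,0,0],3.5],[[20.4,20.8,6],[0,0,0],3.5]]'
python3 -m jog '[[[0,0,0],[0,0,0],3.5],[[0,0,0],[0,0,0],3.5],[[0,0,0],[0,0,0],3.5]]'
python3 - <<'E'
from h import *
import pickle
f=grab('wrist');pickle.dump(f,open('w11.pkl','wb'));print(f['state']['ee_pos'])
from scipy.spatial.transform import Rotation as R
s=f['state'];W=np.eye(4);W[:3,:3]=R.from_quat(s['tcp_rot']).as_matrix();W[:3,3]=s['ee_pos'];V=np.linalg.inv(W@f['hand_eye']);F=200/np.tan(np.radians(f['vertical_fov']/2))
C=np.array([.6279,.0855]);ux=np.array([np.cos(.0915),-np.sin(.0915)]);uy=np.array([-ux[1],ux[0]]);zb=s['ee_pos'][2]-.116
for n,d in(('rear',.0205*ux),('left',.0205*uy),('right',-.0205*uy)):
  c=V@np.r_[C+d,zb,1];print(n,f['cx']-F*c[0]/c[2],f['cy']+F*c[1]/c[2])
g=cv2.cvtColor(f['img'],cv2.COLOR_BGR2GRAY)[180:250:3,270:370:1]
for i,r in enumerate(g): print(180+3*i,''.join(' .:-=+*#%@'[min(9,x//14)] for x in r))
E
```

```text
time_s: 22.18
ee_pos: [0.6254, 0.0886, 0.1694]
tcp_rot: [0.999, -0.043, -0.005, -0.001]
force: [-1.9, -1.6, -3.2]
grip_width: 0.0408
finger_force: 15.0
time_s: 22.43
ee_pos: [0.6283, 0.085, 0.1774]
tcp_rot: [0.999, -0.046, 0.001, 0.0]
force: [1.0, -0.1, -1.2]
grip_width: 0.0407
finger_force: 15.0
[0.62827162 0.08498812 0.17735186]
rear 319.6594034311567 194.6187450106318
left 294.0775449398785 219.1288462081173
right 345.2726933563746 219.08280456605328
180 --==+++*+++++*+++++++++++++++++++++++++**+++++++++++++++++++++++++++++++++++++++++++++++++++++++++++
183 ----================================================================================================
186 ---=================================================================================================
189 ---=================================================================================================
192 ---=================================================================================================
195 ----================================================================================================
198 ----====
[... 1171 characters left out ...]
+++=-:-=+++++++++++++====+++++++++++++++=::.::::...::::::::-::::::.. ..::--:
234 #=.      ...... .::-++++===-::-++++++++++++======++++==+======++++=-::::::...:::-:.......       .:::
237 %-       .. ... ..:=++=====-::-++++++++++++++++++++++++++++++++++*###*+=:::::::::..  ... .       .::
240 =.      ..... . .-=++====--=***+++++***+++++*+***++++++++=+++****+++*#%#*+-::.::-:. .......       :-
243 .      ... ......-==---=+#%##*++++**********######*******++*+++*++++++*##%#+-:..:.. ........       .
246         ......  .:--=*%%#**++******************#####*********++++***+++++*####+-..  .... ....       
249      ..... ... .:-=*#%#*************************##************++*********+++*#***=:   ... ....
```

```bash
python3 -m jog '[[[0.3,0,-1],[0,0,0],3.5],[[0.3,0,-2.5],[0,0,0],3.5],[[0.3,0,-3.5],[0,0,0],3.5],[[0.3,0,-3.5],[0,0,0],3.5],[[0.3,0,-3.5],[0,0,0],3.5],[[0.3,0,-3.7],[0,0,0],3.5],[[0.3,0,-3.7],[0,0,0],3.5],[[0.3,0,-3.7],[0,0,0],3.5]]'
python3 -m jog '[[[0,0,-0.1],[0,0,0],3.5],[[0,0,-0.2],[0,0,0],3.5],[[0,0,-0.2],[0,0,0],3.5],[[0,0,-0.2],[0,0,0],3.5]]'
```

```text
time_s: 23.15
ee_pos: [0.6307, 0.0861, 0.1389]
tcp_rot: [0.999, -0.045, 0.0, 0.0]
force: [0.7, -0.5, -0.1]
grip_width: 0.0405
finger_force: 15.0
time_s: 23.48
ee_pos: [0.631, 0.086, 0.1374]
tcp_rot: [0.999, -0.046, 0.0, 0.0]
force: [-0.4, 0.4, 2.7]
grip_width: 0.0405
finger_force: 15.0
```

```bash
python3 -m jog '[[[0,0,-0.05],[0,0,0],4.5],[[0,0,-0.05],[0,0,0],5.5],[[0,0,-0.05],[0,0,0],6],[[0,0,0.5],[0,0,0],6],[[0,0,3],[0,0,0],6],[[0,0,7],[0,0,0],6],[[0,0,10],[0,0,0],8.7],[[-4,0,13],[0,0,0],8.7],[[-8,0,13],[0,0,0],8.7],[[-11,0,13],[0,0,0],8.7],[[-11,0,13],[0,0,0],8.7],[[-11,0,13],[0,0,0],8.7]]'
python3 - <<'E'
from h import *
import pickle
f=grab('wrist');pickle.dump(f,open('w12.pkl','wb'));print(f['state']['ee_pos'])
from scipy.spatial.transform import Rotation as R
s=f['state'];W=np.eye(4);W[:3,:3]=R.from_quat(s['tcp_rot']).as_matrix();W[:3,3]=s['ee_pos'];V=np.linalg.inv(W@f['hand_eye']);F=200/np.tan(np.radians(f['vertical_fov']/2))
for z in(.022,.127):
  c=V@[.6279,.0855,z,1];print(z,f['cx']-F*c[0]/c[2],f['cy']+F*c[1]/c[2], 'r',F*.0205/-c[2])
g=cv2.cvtColor(f['img'],cv2.COLOR_BGR2GRAY)[30:120:3,260:360:1]
for i,r in enumerate(g): print(30+3*i,''.join(' .:-=+*#%@'[min(9,x//18)] for x in r))
E
```

```text
time_s: 24.48
ee_pos: [0.5193, 0.0859, 0.2675]
tcp_rot: [0.999, -0.045, 0.001, 0.002]
force: [-0.1, 0.1, 0.3]
grip_width: 0.0857
finger_force: 0.0
[0.51934021 0.08592221 0.26747287]
0.022 310.976785008109 85.87532520891013 r 18.260095075188985
0.127 307.5486728184171 75.27655237129456 r 26.76097666424312
30 %%@%%*==++++************+++++++++++**+********+****+++++++++++++++++++++++++++++++++++********++++**
33 %%%%%*==++++*************+++++++++++**+++*********++++++***++++++++++++++++++++++++++***********+++*
36 %%%%%*+=++++**************++++++++++*+++++*********++++++***+++++++++++++++++++++++++++********+++++
39 %%%%%*+=+==+****************++++++++++************+*+*+++**+**++++++++++++*+++++++++++++*********+++
42 %%%%%#+=++==++++++++++++++++++++++++++++++++++++++++++++++++++++++++++++++++++++++++++++++++++++++++
45 %%%@@%*===+*##################%%%%%%%%%%%%%#%%%%%%%%%%%#%######%%%#%##%%%####%####################%%
48 @@@@@%*===+*###################%%%####*++=======++**####%#######################################%%%%
51 @@@@@%*===+*#%%################*=----------::-----------=+*####
[... 1631 characters left out ...]
+=:::::-===-------====---=--:::--::::::-=*****************************
102 %%%%%%%%*==++=---================+###+-:-----:------:....:::::::::--================================
105 %%@@@@@%#+=+==-------------------=-=====-----::----:--:::::.::-----------==-=-------=--===----------
108 %%%%%%%%%*==+=--------------------=======--------------------------------====------------==---------
111 %%%%%%%%%*==+=----------------------=========------------------------------=---=---------==---------
114 %%%%%%%%#*=++==-----------------------========------------------------------=-=-------------=-=-----
117 %%%%%%%%%*+=++=-----------------------========------------------------------=---------------=-------
```

```bash
python3 -m jog '[[[-12.6,20.2,0],[0,0,-0.4],8.7],[[-12.6,20.2,0],[0,0,-0.4],8.7],[[-12.6,20.2,0],[0,0,-0.4],8.7],[[-12.6,20.2,0],[0,0,-0.4],8.7],[[-12.6,20.2,0],[0,0,-0.4],8.7],[[-12.6,20.2,0],[0,0,-0.4],8.7],[[-12.6,20.2,0],[0,0,-0.4],8.7],[[-12.6,20.2,0],[0,0,-0.4],8.7],[[-12.6,20.2,0],[0,0,-0.4],8.7],[[-12.6,20.2,0],[0,0,-0.4],8.7]]'
python3 - <<'E'
from h import *
import pickle
f=grab('wrist');pickle.dump(f,open('w13.pkl','wb'));print(f['state']['ee_pos'])
from scipy.spatial.transform import Rotation as R
s=f['state'];W=np.eye(4);W[:3,:3]=R.from_quat(s['tcp_rot']).as_matrix();W[:3,3]=s['ee_pos'];V=np.linalg.inv(W@f['hand_eye']);F=200/np.tan(np.radians(f['vertical_fov']/2))
for z in(0,.132,.157):
  c=V@[.3933,.2878,z,1];print(z,f['cx']-F*c[0]/c[2],f['cy']+F*c[1]/c[2], 'r',F*.025/-c[2])
for r in range(190,280,6): print(r,''.join(' .:-=+*#%@'[min(9,x//20)] for x in cv2.cvtColor(f['img'],cv2.COLOR_BGR2GRAY)[r,260:380]))
print(f['img'][225:240:5,300:340:10].tolist())
E
```

```text
time_s: 25.37
ee_pos: [0.3898, 0.2773, 0.2711]
tcp_rot: [0.97, -0.244, 0.003, -0.006]
force: [0.2, -0.8, -0.6]
grip_width: 0.0871
finger_force: 0.0
[0.38977108 0.27729164 0.2710687 ]
0 314.0377369986695 176.09380581886958 r 18.80715758925514
0.132 309.4688746550887 210.3882502234187 r 28.3780048414273
0.157 308.02394171732294 221.23409511347785 r 31.404848593114895
190 ##%%%%%%#+=------===-=====---:..  ..  ... .. .... ...... .  . ..  ..  .  .-------=------======-=====--===------===------
196 #%%%%%####+===========---:.    ...... ............................. .   .=***+==----------======------------------===---
202 #%%%%%%%#####%%######*=:   ....  .......................................  :+######%%%%%#*+===-------------===---========
208 ###%%%%%%%%%%%%%%%##*-. .................................................. .-*##############%%###############*++++==-===
214 ::......::::-----==++-.............................................. ....  .-*#%%%%#%%%%##%%%%%%%########%%%%%%%%%%%%%%%
220 ....................:::.................:-==========--:............ .  .  :+###%%%%#%%%######%%%%%%%###
[... 622 characters left out ...]
*++*####%%##########
256 ...............:=*#%%%%%%%%%%%%%########%#####%%%%%%%%%%%%%%%%%%%%%%%%%%%##****+=-----::.......:::::::::.:+##########%%%
262 ..........-*#%%%###%%%%%%%%%%%%%%%%######%%%######%%%%%##*+===-::...........::::::::::::::::::::..   ..::::-*##%%%%##%#%
268 ........-*%%%%%##%%%%%%%%###############%%##+=-:.......::::::::::::::::::::::::::::::::::::::::::::::--=+*##############
274 ........:=+++++++++++++++==---==++++-:......:.:::::::::::::::::::::::::::::::::::..:-=++++++++++++++++++*******++++++++*
[[[47, 55, 61], [80, 90, 95], [11, 19, 34], [6, 12, 25]], [[10, 20, 34], [35, 43, 52], [10, 17, 31], [101, 125, 140]], [[11, 15, 27], [12, 19, 32], [26, 34, 43], [128, 156, 173]]]
```

```bash
python3 -m jog '[[[0,0,0],[0,0,0],8.7],[[0,0,0],[0,0,0],8.7],[[0,0,0],[0,0,0],8.7],[[0,0,0],[0,0,0],8.7]]'
```

```text
time_s: 25.75
ee_pos: [0.3864, 0.2803, 0.2701]
tcp_rot: [0.971, -0.241, 0.002, -0.005]
force: [-0.3, -0.4, -0.4]
grip_width: 0.087
finger_force: 0.0
```

```bash
python3 -m jog '[[[0.65,0.75,0],[0,0,0],8.7],[[0.65,0.75,-2],[0,0,0],8.7],[[0.65,0.75,-2],[0,0,0],8.7],[[0.65,0.75,-2],[0,0,0],8.7],[[0.65,0.75,-2],[0,0,0],8.7],[[0.65,0.75,-2],[0,0,0],8.7]]'
```

```text
time_s: 26.25
ee_pos: [0.386, 0.2787, 0.2544]
tcp_rot: [0.971, -0.24, 0.005, -0.01]
force: [-0.6, -0.2, -0.0]
grip_width: 0.0868
finger_force: 0.0
```

Run:
```python
from h import *
s=readout.get_state();print(np.round(s['joint_positions'],3),np.round(s['joint_velocities'],3),np.round(s['torque'],2),s['force'])
```

```text
[ 0.739 -0.014 -1.381  1.899 -0.021  1.223 -2.691] [ 0.002 -0.001 -0.001 -0.001  0.001 -0.003  0.001] [0.01 0.01 0.02] [-0.63890504 -0.22513777 -0.00206204]
```

```bash
python3 -m jog '[[[0,0,2],[0,0,0.45],7.2],[[0,0,2],[0,0,0.45],7.2],[[0.7,0.9,2],[0,0,0.45],7.2],[[0.7,0.9,2],[0,0,0.45],7.2],[[0.7,0.9,2],[0,0,0.45],7.2],[[0.7,0.9,2],[0,0,0.45],7.2],[[0.7,0.9,2],[0,0,0.45],7.2],[[0.7,0.9,2],[0,0,0.45],7.2],[[0.7,0.9,2],[0,0,0.45],7.2],[[0.7,0.9,2],[0,0,0.45],7.2]]'
python3 - <<'E'
from h import *
s=readout.get_state();print(np.round(s['joint_positions'],3),s['tcp_rot'])
E
```

```text
time_s: 27.08
ee_pos: [0.3927, 0.2872, 0.2738]
tcp_rot: [1.0, -0.018, 0.002, -0.01]
force: [0.4, -0.3, -0.5]
grip_width: 0.0712
finger_force: 0.0
[ 0.672  0.036 -1.349  1.847  0.024  1.27  -2.29 ] [ 0.99978109 -0.01808612  0.0023972  -0.01024314]
```

```bash
python3 -m jog '[[[0,0.1,0],[-0.0205,0.005,0],7.2],[[0,0.1,-3],[-0.0205,0.005,0],7.2],[[0,0.1,-3],[-0.0205,0.005,0],7.2],[[0,0.1,-3],[-0.0205,0.005,0],7.2],[[0,0.1,-3],[-0.0205,0.005,0],7.2],[[0,0.1,-3],[-0.0205,0.005,0],7.2]]'
```

```text
time_s: 27.58
ee_pos: [0.3931, 0.2887, 0.2448]
tcp_rot: [1.0, -0.018, 0.001, -0.001]
force: [-0.6, -0.4, -0.3]
grip_width: 0.0719
finger_force: 0.0
```

```bash
python3 -m jog '[[[0,-0.05,-2],[0,0,0],7.2],[[0,-0.05,-4],[0,0,0],7.2],[[0,-0.05,-6.1],[0,0,0],7.2],[[0,-0.05,-6.1],[0,0,0],7.2],[[0,-0.05,-6.1],[0,0,0],7.2],[[0,-0.05,-6.1],[0,0,0],4],[[0,-0.05,-6.1],[0,0,0],4],[[0,-0.05,-6.1],[0,0,0],4],[[0,-0.05,-6.1],[0,0,0],4],[[0,-0.05,-6.1],[0,0,0],4],[[0,-0.05,-6.1],[0,0,0],4]]' 20
python3 -m jog '[[[0,0,0],[0,0,0],4],[[0,0,0],[0,0,0],4]]'
```

```text
time_s: 28.5
ee_pos: [0.3931, 0.2881, 0.1833]
tcp_rot: [1.0, -0.018, 0.0, -0.001]
force: [0.4, 0.0, 2.5]
grip_width: 0.0473
finger_force: 19.9
time_s: 28.67
ee_pos: [0.3931, 0.2882, 0.1833]
tcp_rot: [1.0, -0.018, 0.0, -0.001]
force: [0.3, -0.3, 5.9]
grip_width: 0.047
finger_force: 19.9
```

```bash
python3 -m jog '[[[0,0,2],[0,0,0],4],[[0,0,5],[0,0,0],4],[[0,0,9],[0,0,0],4],[[0,0,12],[0,0,0],4],[[3,-4,12],[0,0,-0.01],4],[[6,-8,12],[0,0,-0.02],4],[[8,-11,12],[0,0,-0.03],4],[[10,-14,12],[0,0,-0.03],4],[[12,-17,12],[0,0,-0.04],4],[[14,-20,12],[0,0,-0.055],4],[[16,-23,12],[0,0,-0.055],4],[[17,-24.3,12],[0,0,-0.055],4]]'
python3 - <<'E'
from h import *
s=readout.get_state();print(np.round(s['joint_positions'],3),s['tcp_rot'])
E
```

```text
time_s: 29.67
ee_pos: [0.5645, 0.0383, 0.3009]
tcp_rot: [0.999, -0.049, -0.001, 0.0]
force: [0.6, -1.9, -2.2]
grip_width: 0.047
finger_force: 20.0
[ 0.799  0.293 -1.083  1.623  0.263  1.388 -1.984] [ 9.98812559e-01 -4.87015881e-02 -1.20253591e-03  4.24941096e-04]
```

```bash
python3 -m jog '[[[2.5,-3.5,0],[0,0,0],4],[[5.4,-7.7,0],[0,0,0],4],[[5.4,-7.7,0],[0,0,0],4],[[5.4,-7.7,0],[0,0,0],4],[[5.4,-7.7,-2],[0,0,0],4],[[5.4,-7.7,-4.5],[0,0,0],4],[[5.4,-7.7,-4.5],[0,0,0],4],[[5.4,-7.7,-4.5],[0,0,0],4],[[5.4,-7.7,-4.5],[0,0,0],4],[[5.4,-7.7,-4.5],[0,0,0],4]]'
python3 - <<'E'
from h import *
import pickle
for n in('side','top','wrist'):
  f=grab(n);pickle.dump(f,open(n+'14.pkl','wb'));cv2.imwrite(f'pics/{n}14.png',f['img'])
print(f['state']['ee_pos'],f['state']['tcp_rot'])
from scipy.spatial.transform import Rotation as R
s=f['state'];W=np.eye(4);W[:3,:3]=R.from_quat(s['tcp_rot']).as_matrix();W[:3,3]=s['ee_pos'];V=np.linalg.inv(W@f['hand_eye']);F=200/np.tan(np.radians(f['vertical_fov']/2))
zb=s['ee_pos'][2]-.1833
C=np.array([.6172,-.0317]);ux=np.array([np.cos(.0915),-np.sin(.0915)]);uy=np.array([-ux[1],ux[0]])
for n,d in(('rear',.029*ux),('left',.029*uy),('right',-.029*uy)):
  c=V@np.r_[C+d,zb,1];print(n,f['cx']-F*c[0]/c[2],f['cy']+F*c[1]/c[2])
for r in range(128,215,4): print(r,''.join(' .:-=+*#%@'[min(9,x//16)] for x in cv2.cvtColor(f['img'],cv2.COLOR_BGR2GRAY)[r,265:375]))
E
```

```text
time_s: 30.5
ee_pos: [0.6172, -0.0315, 0.2593]
tcp_rot: [0.999, -0.045, 0.001, -0.0]
force: [0.2, -0.0, -2.2]
grip_width: 0.047
finger_force: 20.0
[ 0.61722053 -0.03183827  0.25911753] [ 9.98984917e-01 -4.50394408e-02  7.08476017e-04 -2.86125734e-04]
rear 320.1509380871026 166.29673553570615
left 291.8923700547974 194.06781327542893
right 348.2634677019204 194.17331043396365
128 %%%%%%%%%%%%%%%%%%%%%%%%%%%%%%%%%%%%%%%%%%%%%%%%%%%%%%%%%%%%%%%%%%%%%%%%%%%%%%%%%%%%%%%%%%%%%%%%%%%%%%%%%%%%%%
132 %%%%%%%%%%%%%%%%%%%%%%%%%%%%%%%%%%%%%%%%%%%%%%%%%%%%%%%%%%%%%%%%%%%%%%%%%%%%%%%%%%%%%%%%%%%%%%%%%%%%%%%%%%%%%%
136 %%%%%%%%%%%%%%%%%%%%%%%%%%%%%%%%%%%%%%%%%%%%%%%%%%%%%%%%%%%%%%%%%%%%%%%%%%%%%%%%%%%%%%%%%%%%%%%%%%%%%%%%%%%%%%
140 %%%%%%%%%%%%%%%%%%%%%%%%%%%%%%%%%%%%%%%%%%%%%%%%%%%%%%%%%%%%%%%%%%%%%%%%%%%%%%%%%%%%%%%%%%%%%%%%%%%%%%%%#*+===
144 %%%%%%%%%%%%%%%%%#%%%%%%%%%%%%%%%%%%%%%%%%%%%%%%%%%%%%%%%%%%%%%%%%%%%%%%%%%%%%%%%%%%%%%%%%%%%%%%%%*=----======
148 @@@@@@@@@@@@@@@@@@@@@@@@@@@@@@@@@@@@@@@@@@@@@@@@@@@@@@@@@@@@@@@@@@@@@@@@@@@@@@@@@@@@@@@@@@@%******++=+++++++++
152 @@@@@@@@@@@@@@@@@@@@@@@@@@@@
[... 1107 characters left out ...]
----------
192 ========-===-============-:......................................................:--====-=---=----------------
196 ::::::::::::::::::::::::::.........................................................:::::::::::::::::::::::::::
200 ::::::::::::::::::::::::::.........................................................:::::::::::::::::::::::::::
204 :::::::::::::::::::::::::...........................................................::::::::::::::::::::::::::
208 :::::::::::::::::::::::::...........................................................::::::::::::::::::::::::::
212 #######%@@@@@%%@@@@@@@@@%=.........................................................-=++========+++++++++++++++
```

```bash
python3 -m jog '[[[0.25,0,-1],[0,0,0],4],[[0.25,0,-2.2],[0,0,0],4],[[0.25,0,-3],[0,0,0],4],[[0.25,0,-3],[0,0,0],4],[[0.25,0,-3],[0,0,0],4],[[0.25,0,-3.2],[0,0,0],4],[[0.25,0,-3.2],[0,0,0],4],[[0.25,0,-3.2],[0,0,0],4]]'
python3 -m jog '[[[0,0,-0.1],[0,0,0],4],[[0,0,-0.2],[0,0,0],4],[[0,0,-0.2],[0,0,0],4],[[0,0,-0.2],[0,0,0],4]]'
```

```text
time_s: 31.32
ee_pos: [0.6192, -0.0322, 0.2256]
tcp_rot: [0.999, -0.045, -0.0, -0.0]
force: [-0.1, 0.1, -1.8]
grip_width: 0.0475
finger_force: 20.0
time_s: 31.65
ee_pos: [0.6196, -0.0321, 0.2247]
tcp_rot: [0.999, -0.045, 0.0, -0.0]
force: [-1.2, 0.2, 5.2]
grip_width: 0.0472
finger_force: 19.9
```

```bash
python3 -m jog '[[[0,0,0],[0,0,0],5],[[0,0,0],[0,0,0],6],[[0,0,0],[0,0,0],7],[[0,0,0],[0,0,0],7],[[0,0,1],[0,0,0],7],[[0,0,4],[0,0,0],7],[[0,0,8],[0,0,0],7],[[0,0,12],[0,0,0],7],[[-3,0,13],[0,0,0],7],[[-7,0,13],[0,0,0],7],[[-9,0,13],[0,0,0],7],[[-9,0,13],[0,0,0],7]]'
python3 -c "
from h import *
import pickle
f=grab('wrist');pickle.dump(f,open('w15.pkl','wb'));cv2.imwrite('pics/w15.png',f['img'])"
python3 -m jog '[[[-7,-27,0],[0,0,0],7],[[-7,-27,0],[0,0,0],7],[[-7,-27,0],[0,0,0],7],[[-7,-27,0],[0,0,0],7],[[-7,-27,0],[0,0,0],7],[[-7,-27,0],[0,0,0],7],[[-7,-27,0],[0,0,0],7],[[-7,-27,0],[0,0,0],7],[[-7,-27,0],[0,0,0],7]]'
python3 -m jog '[[[-25,-30,0],[0,0,0],7],[[-25,-30,0],[0,0,0],7],[[-25,-30,0],[0,0,0],7],[[-25,-30,0],[0,0,0],7],[[-25,-30,0],[0,0,0],7],[[-25,-30,0],[0,0,0],7],[[-25,-30,0],[0,0,0],7],[[-25,-30,0],[0,0,0],7],[[-25,-30,0],[0,0,0],7],[[-25,-30,0],[0,0,0],7]]'
python3 - <<'E'
from h import *
import pickle
for n in('side','top'):
  f=grab(n);pickle.dump(f,open(n+'15.pkl','wb'));cv2.imwrite(f'pics/{n}15.png',f['img'])
o=np.zeros((600,800,3),np.uint8)
a=cv2.imread('pics/top15.png')[110:260,270:470];o[:300,:400]=cv2.resize(a,(400,300),interpolation=2)
a=cv2.imread('pics/side15.png')[80:230,220:420];o[:300,400:]=cv2.resize(a,(400,300),interpolation=2)
a=cv2.imread('pics/w15.png')[0:300];o[300:,:640]=cv2.resize(a,(640,300),interpolation=2)
cv2.imwrite('pics/m15.png',o)
E
```

```text
time_s: 32.65
ee_pos: [0.5264, -0.0313, 0.3546]
tcp_rot: [0.999, -0.045, -0.001, 0.002]
force: [1.3, 0.9, 0.7]
grip_width: 0.0702
finger_force: 0.0
time_s: 33.45
ee_pos: [0.4589, -0.3048, 0.3531]
tcp_rot: [0.999, -0.047, -0.0, -0.001]
force: [0.6, 1.0, 0.4]
grip_width: 0.0699
finger_force: 0.0
time_s: 34.28
ee_pos: [0.2047, -0.6064, 0.3527]
tcp_rot: [0.999, -0.048, -0.001, 0.0]
force: [-1.1, 0.2, -0.9]
grip_width: 0.0699
finger_force: 0.0
```

View pics/m15.png

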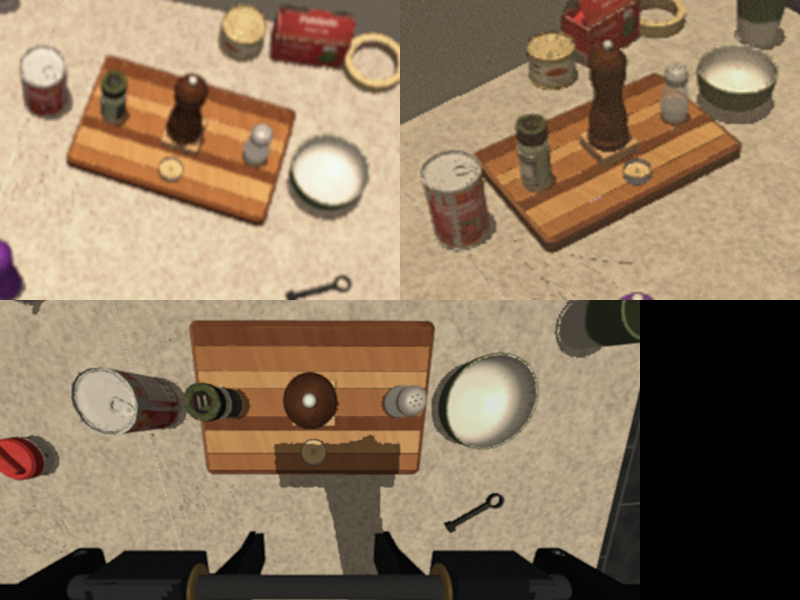

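Everything stands as asked. The mill's button is at top pane (192,80) and side pane (607,46), the jar lid at (114,78)/(532,124), and salt's cap at (262,130)/(677,70). I'll run a quick numeric check before handing in.

Run:
```python
from h import *
import pickle
t=pickle.load(open('top15.pkl','rb'));s=pickle.load(open('side15.pkl','rb'));w=pickle.load(open('w15.pkl','rb'))
C=np.array([.6172,-.0315]);ux=np.array([np.cos(.0915),-np.sin(.0915)]);uy=np.array([-ux[1],ux[0]])
for n,a,b,c in(('mill',(192,80),(607,46),(309,400)),('jar',(114,78),(532,124),(205,401)),('salt',(262,130),(677,70),(411,401)),('tin',(43,66),(453,173),(100,400)),('bowl',(329,172),(736,76),(490,400))):
  r=[ray(t,a[0]/2+270,a[1]/2+110),ray(s,(b[0]-400)/2+220,b[1]/2+80),ray(w,c[0],c[1]-300)]
  X,e=tri(r);print(n,X.round(4),round(e,4),((X[:2]-C)@ux).round(4),((X[:2]-C)@uy).round(4))
```

```text
mill [ 0.6175 -0.0317  0.1944] 0.0014 0.0003 -0.0002
jar [0.6296 0.0844 0.1245] 0.0033 0.0017 0.1165
salt [ 0.6085 -0.1489  0.1048] 0.0036 0.0021 -0.1177
tin [0.6376 0.2027 0.1077] 0.0061 -0.0011 0.2351
bowl [ 0.599  -0.2708  0.0404] 0.0023 0.0038 -0.2399
```

All within about 2 mm of target.

```bash
python3 -c "
from plant import robot
print(robot.job_done())"
```

```text
the job is handed in; nothing more can be done
None
```

The board is laid as asked and handed in after about 34 s of robot time. By the cameras, everything placed is within about 2 mm of its target, nothing was knocked over, and the bowl, tall tin and timer were left alone. The mill went on last so that it would not hamper the candle.

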